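Count three joint balls out of the pouring cup

TASK

Pick up the blue pouring cup, tip it over the round recess in the aluminium plate and stop when exactly three of its five steel balls have dropped in. Then stand the cup upright on its black pad again with the other two balls still inside and let go. Do not spill a ball onto the work surface, and leave the rod, the jar and the wrench alone.

Things in the scene. Friction and masses are not known exactly. Their poses are not given: they have to be found in the camera images.
- cup: Blue pouring cup, 0.13 to 0.22 kg: open-topped channel, 165 mm long (x), 36.4 mm wide (y; 28.4 inside), balls in single file. Origin: centre of the flat underside (foot 80 x 36 mm); z up. Pouring lip at -x, closed end at +x. Flat upright sides, gripped across y from above at the yellow patches (x -15 to 15, z 10 to 36 mm); walls 44 mm high there, 66 at the lip, 75 at the closed end.
- cup_arc (a point): Point 104.5 mm above the cup's origin, on the line along y about which the channel's floor is curved: radius 94.5 mm, lowest point 10 mm above the underside, up to the lip 53 degrees round. Ball centres in the channel run 81.5 mm from here. Axes as the cup's.
- cup_lip (a point): Inner edge of the pouring lip: 75.5 mm to -x and 47.6 mm up from the cup's origin. Axes as the cup's. Tipped lip-down, the row of balls stays under cup_arc and the lip comes down to it: none drops below about 20 degrees of tilt, then they fall one at a time, each 4 to 9 degrees after the one before; the third falls before 45 degrees.
- ball_1: Polished steel ball, diameter 26 mm, 72 g (0.71 N), origin at its centre; at the start number 1 of 5 in the cup, counted from the lip.
- ball_2: Polished steel ball, diameter 26 mm, 72 g (0.71 N), origin at its centre; at the start number 2 of 5 in the cup, counted from the lip.
- ball_3: Polished steel ball, diameter 26 mm, 72 g (0.71 N), origin at its centre; at the start number 3 of 5 in the cup, counted from the lip.
- ball_4: Polished steel ball, diameter 26 mm, 72 g (0.71 N), origin at its centre; at the start number 4 of 5 in the cup, counted from the lip.
- ball_5: Polished steel ball, diameter 26 mm, 72 g (0.71 N), origin at its centre; at the start number 5 of 5 in the cup, counted from the lip.
- dish: Fixed square aluminium plate, 180 x 180 x 38 mm, with a round recess of diameter 130 mm in its middle, lined with black rubber. Origin: centre of the underside, on the work surface; z up, x and y along its sides. Two white thumb screws, 13 mm across, rise to 56 mm above the work surface near two corners (at -77, -77 mm and 77, 77 mm).
- dish_in (a point): Centre of the recess's rubber floor, 11 mm above the work surface and 27 mm below the plate's top.
- pad: Fixed black rubber pad on which the cup stands, 180 mm (x) by 100 mm (y), 3 mm thick. Origin: centre of its underside, on the work surface.
- link_rod: Bystander: white link rod with steel end joints, lying flat, 180 mm long (x), 20 mm wide, 18 mm high. Origin: under its middle.
- jar: Bystander: white jar with black cap, diameter 54 mm, 65 mm high. Origin: centre of its underside.
- wrench: Bystander: steel wrench lying flat, 150 mm long (x). Origin: under its middle.
Mind the look-alikes: they are no part of the job. Several things look just like the pad: the one meant starts farthest to the robot's right.

How it is judged (in metres and radians):
On the way, in this order (a step that is already met when the one before it is completed fails the run):
1. the cup is tipped by more than 11 degrees with its lip over the plate's recess (within 80 mm of its centre, seen from above) (angle between cup's own z axis and vertical above 0.2 rad and horizontal distance between cup_lip and dish_in below 0.08 m), for 0.1 s.
2. exactly three balls lie in the recess and two are in the cup (((distance between each of ball_1, ball_2, ball_3 and dish_in below 0.058 m and distance between each of ball_4, ball_5 and cup_arc below 0.089 m) or (distance between each of ball_1, ball_2, ball_4 and dish_in below 0.058 m and distance between each of ball_3, ball_5 and cup_arc below 0.089 m) or (distance between each of ball_1, ball_2, ball_5 and dish_in below 0.058 m and distance between each of ball_3, ball_4 and cup_arc below 0.089 m) or (distance between each of ball_1, ball_3, ball_4 and dish_in below 0.058 m and distance between each of ball_2, ball_5 and cup_arc below 0.089 m) or (distance between each of ball_1, ball_3, ball_5 and dish_in below 0.058 m and distance between each of ball_2, ball_4 and cup_arc below 0.089 m) or (distance between each of ball_1, ball_4, ball_5 and dish_in below 0.058 m and distance between each of ball_2, ball_3 and cup_arc below 0.089 m) or (distance between each of ball_1, ball_5 and cup_arc below 0.089 m and distance between each of ball_2, ball_3, ball_4 and dish_in below 0.058 m) or (distance between each of ball_1, ball_4 and cup_arc below 0.089 m and distance between each of ball_2, ball_3, ball_5 and dish_in below 0.058 m) or (distance between each of ball_1, ball_3 and cup_arc below 0.089 m and distance between each of ball_2, ball_4, ball_5 and dish_in below 0.058 m) or (distance between each of ball_1, ball_2 and cup_arc below 0.089 m and distance between each of ball_3, ball_4, ball_5 and dish_in below 0.058 m))), for 0.3 s.
At the end, for the whole second after the job is handed in: Three balls at rest in the recess (centres within 58 mm of dish_in), two in the cup (within 89 mm of cup_arc; all below 0.03 m/s); cup on the pad (origin within 50 mm in pad x, 35 mm in pad y, below 8 mm high), upright within 0.08 rad, below 0.02 m/s, released (((distance between each of ball_1, ball_2, ball_3 and dish_in below 0.058 m and distance between each of ball_4, ball_5 and cup_arc below 0.089 m) or (distance between each of ball_1, ball_2, ball_4 and dish_in below 0.058 m and distance between each of ball_3, ball_5 and cup_arc below 0.089 m) or (distance between each of ball_1, ball_2, ball_5 and dish_in below 0.058 m and distance between each of ball_3, ball_4 and cup_arc below 0.089 m) or (distance between each of ball_1, ball_3, ball_4 and dish_in below 0.058 m and distance between each of ball_2, ball_5 and cup_arc below 0.089 m) or (distance between each of ball_1, ball_3, ball_5 and dish_in below 0.058 m and distance between each of ball_2, ball_4 and cup_arc below 0.089 m) or (distance between each of ball_1, ball_4, ball_5 and dish_in below 0.058 m and distance between each of ball_2, ball_3 and cup_arc below 0.089 m) or (distance between each of ball_1, ball_5 and cup_arc below 0.089 m and distance between each of ball_2, ball_3, ball_4 and dish_in below 0.058 m) or (distance between each of ball_1, ball_4 and cup_arc below 0.089 m and distance between each of ball_2, ball_3, ball_5 and dish_in below 0.058 m) or (distance between each of ball_1, ball_3 and cup_arc below 0.089 m and distance between each of ball_2, ball_4, ball_5 and dish_in below 0.058 m) or (distance between each of ball_1, ball_2 and cup_arc below 0.089 m and distance between each of ball_3, ball_4, ball_5 and dish_in below 0.058 m)) and x of cup in the frame of pad between -0.05 and 0.05 m and y of cup in the frame of pad between -0.035 and 0.035 m and height (world z) of cup below 0.008 m and angle between cup's own z axis and vertical below 0.08 rad and linear speed of cup below 0.02 m/s and linear speed of each of ball_1, ball_2, ball_3, ball_4, ball_5 below 0.03 m/s); the robot touches nothing.
It fails at once if a ball lies on the work surface (centre lower than 18 mm) (height (world z) of any of ball_1, ball_2, ball_3, ball_4, ball_5 below 0.018 m).
It fails at once if the rod, the jar or the wrench is moved by more than 30 mm (distance of any of link_rod, jar, wrench from where it was at the start of the episode above 0.03 m).
It also fails if it takes over 72 s, if anything falls off the work surface, if the arm or the gripper's body presses on something with over 40 N, if the wrist force passes 120 N, or if a joint passes its speed limit or range.

ROBOT

A 6-joint arm with a two-finger parallel gripper is mounted at the origin on the work surface. World frame = base frame: x ahead of the robot, y to its left, z up, the work surface at z = 0. Lengths are in mm, angles in rad, forces in N, time in s.
With the tool pointing down it reaches from about 400 to 925 mm from the base axis. Payload 12.5 kg.
Tool frame: the origin (TCP) lies midway between the tips of the shut fingers; the grasp point (between the pads) lies 19 mm behind it; z points along the fingers, y is the direction in which the jaws open and shut (so a half turn about z gives the same grasp; the last joint's range is limited). The gripper opens to 95 mm and grips with 3 to 60 N. Pads are 20 mm wide; open, the fingers measure 119 mm over their backs; the gripper's body (75 mm by 180 mm) begins 59 mm behind the grasp point.
Start: joints at [-1.439, 0.491, 1.559, -0, 1.092, -0.106], TCP at [147.25, -607.424, 214.661] pointing down, gripper open.
Joint ranges: [-3.1, 3.1], [-0.84, 2.19], [0.05, 2.79], [-1.13, 4.28], [0.06, 2.93], [-2.69, 2.69]. Speed limits (rad/s): [2.22, 2.22, 2.79, 3.14, 3.14, 3.14].

INTERFACE

Orientations are given as [roll, pitch, yaw] about the fixed x, y, z axes, in that order (R = Rz(yaw) Ry(pitch) Rx(roll)).
In Python, from cell import env gives the robot as it stands.
- The arm moves only by the tool drive_tool, never from a script. Its argument "increments" is a list of rows, each a list of 2 entries, a list of its own where there are three numbers: the shift along the tool's x, y, z as a fraction of full scale, then the turn, a rotation vector about the tool's x, y, z as a fraction of full scale. In form: [[[x, y, z], [ax, ay, az]], ...]. A call has 1 to 5 rows; each row shifts and turns the commanded pose from where the row before left it, along the tool's axes as they then stand; what a row does not reach is not made up. Full scale, the value 1, is 30 mm for a shift and 0.08 rad for a turn. A row lasts 1/12 s, in which the tool goes at most 41.7 mm and 7.16 degrees, less where a joint would pass 70% of its speed; a pose out of reach is approached as far as the arm can. A call with a number of a shift or a turn outside -1 to 1 is refused whole. A call with a gripper value outside its range is refused whole. "jaw" is the opening, from -1 (shut) to 1 (fully open), so that 0 is half open, set as the call begins (left out, the last holds). The fingers move at their own pace and stop on an object; the grip force is fixed at half the most. Time passes only in rows, so rows that do not move let the fingers close. It gives the time, the measured TCP pose, the force and the opening at its end, in the units of the state.
- env.state(): the state, without advancing time (a new reading comes with each control period).
- env.read_camera(name): name is "scene" or "top"; returns a dict with "pixels" (384x512x3 uint8, blue, green, red), "vertical_fov" (degrees; the focal length in pixels is half the picture's height over the tangent of half this angle, whatever the lens; pixels are square), "cx", "cy" (the principal point, pixels), "world_to_cam" (4x4, takes a point from world to camera coordinates). Camera axes: x right, y down, z forward; pixel columns grow to the right and rows downward; lengths in mm; the calibration is good to about 2 mm. A picture is of the moment at which its call begins. There is no depth.
- env.job_done(): hands the job in, once; it reports no verdict.
Trained networks look in a picture, given as the dict that the camera call returned (one of the last four; its "shot" number tells which), for a name from the list of things; names that differ only in an ending like _2 or _b are one class to them, and where a whole thing is asked for, a point or a joint stands for the part that bears it (a point fixed in the world has none). Each returns a list of dicts, best first, with "score" (0 to 1); they miss things now and then, are a little off and sometimes report something else, mostly with a low value. They report only what shows in the picture. A call takes as long as a camera call. They do not tell look-alikes from the thing itself.
- env.boxes_of(target, picture): "point" ([x, y, z] in mm, in world coordinates, good to about 4 mm: the middle of the surface that is visible of it).
- env.tip_of(target, picture): "point" ([x, y, z] in mm, in world coordinates, good to about 4 mm: a listed point, or the origin of a listed thing).
The state is a dict: "t": time; "joints": joint angles; "qvel": joint speeds; "tau": joint torques, N m; "eef_pos": TCP position; "tcp_rot": TCP orientation; "ft_force": force on the tool from outside, world axes, zero at the start; "moment": the same for the moment, N m; "opening": opening from 0.0 (shut) to 1.0 (fully open).
Only numpy, scipy, OpenCV 4.12 (cv2) and the standard library are available. Lean on these libraries where they do the work, as an engineer would, in place of code of your own. Each camera call takes 0.05 s, during which the arm holds its last target.

## Working session

There is one attempt and no reset: what is moved stays moved. The work goes in short steps, Python scripts to look and compute and a tool call to move; the robot and the scene stay as the last step left them, time stands still between calls to the robot, and variables do not carry over. Pictures are saved under pics/ and viewed, and the job is handed in when it is done.

Besides the shell and the picture viewer there is one more tool, called after ">>>" by a JSON object that holds its "fn" and its "kwargs". drive_tool: Moves the arm, as the interface text tells. Its arguments: {"type":"object","properties":{"increments":{"type":"array","items":{"type":"array"}},"jaw":{"type":"number"}},"required":["increments"]}

```bash
ls; mkdir -p pics; python3 - <<'E'
from cell import env
import cv2
s=env.state(); print(s)
for n in("scene","top"):
    p=env.read_camera(n); cv2.imwrite(f"pics/{n}0.png",p["pixels"]); print(n,p["vertical_fov"],p["cx"],p["cy"],p["world_to_cam"],p["shot"])
    for t in("cup","dish","pad","dish_in","cup_lip","cup_arc","ball_1","link_rod","jar","wrench"):
        for f in("tip_of","boxes_of"):
            try: r=getattr(env,f)(t,p)
            except Exception as e: print(t,f,e); continue
            print(t,f,[(round(d["score"],2),[round(float(v)) for v in d["point"]]) for d in r])
E
```

```text
pics
{'t': 0.0, 'joints': array([-1.43859481e+00,  4.91605110e-01,  1.55947331e+00, -8.60032548e-06,
        1.09166146e+00, -1.05598239e-01]), 'qvel': array([ 0.00048091,  0.00046994, -0.00092357, -0.00119736,  0.00093738,
       -0.00096816]), 'tau': array([-3.92396003e-03, -6.12647438e+01, -2.58180696e+01,  6.90919929e-02,
        4.82215849e-02, -8.67824519e-05]), 'eef_pos': array([ 147.21670639, -607.16237386,  214.02522351]), 'tcp_rot': array([-3.14045101e+00, -1.13335824e-04,  2.37803663e-01]), 'ft_force': array([ 0.10983936,  0.25756267, -0.16876142]), 'moment': array([ 0.01970573, -0.07117461, -0.02000693]), 'opening': 0.9977544095417895}
scene 52.40053801280175 255.23165565777015 197.09181706947876 [[ 8.61983532e-01  5.06523910e-01 -2.04430564e-02 -5.20967633e+02]
 [ 2.78650391e-01 -5.07113737e-01 -8.15591575e-01 -6.02959836e+01]
 [-4.23483588e-01  6.97330041e-01 -5.78266776e-01  1.23438305e+03]
 [ 0.00000000e+00  0.00000000e+00  0.00000000e+00  1.00000000e+00]] 1
cup tip_of [(0.72, [489, -150, 2]), (0.69, [447, -161, 40]), (0.19, [705, 279, 1])]
cup boxes_of [(0.83, [499, 
[... 1848 characters left out ...]
1, 51])]
cup_arc tip_of [(0.9, [491, -146, 104])]
cup_arc boxes_of [(0.91, [497, -141, 45]), (0.75, [467, -152, 40])]
ball_1 tip_of [(0.64, [488, -143, 26]), (0.6, [536, -128, 39]), (0.56, [461, 143, 11]), (0.51, [466, -155, 28]), (0.4, [446, -160, 39])]
ball_1 boxes_of [(0.64, [464, -154, 39]), (0.5, [513, -132, 41]), (0.46, [448, -159, 51]), (0.37, [533, -128, 46])]
link_rod tip_of [(0.6, [746, 50, 0]), (0.32, [486, -146, 1])]
link_rod boxes_of [(0.8, [743, 50, 15]), (0.59, [500, -138, 50])]
jar tip_of [(0.73, [705, 277, 2]), (0.65, [456, 143, 10])]
jar boxes_of [(0.79, [700, 270, 67]), (0.43, [459, 145, 38])]
wrench tip_of [(0.84, [738, -223, -2])]
wrench boxes_of [(0.93, [731, -223, 6])]
```

View pics/scene0.png

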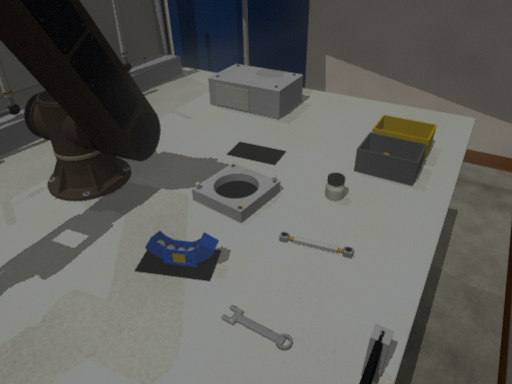

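View pics/top0.png

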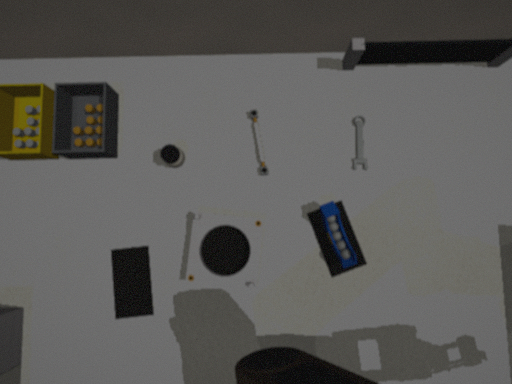

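The target pad is the one under the cup, at top px (337,238), farthest to the robot's right. The look-alike pad is at top px (132,282), scene px (257,153). The cup is the only blue object, at top px (339,237), scene px (181,249), with its lip toward the robot. I'll check this choice in one crop with the model overlaid.

```bash
cat > h.py <<'E'
import numpy as np, cv2
from cell import env
def proj(p,P):
    P=np.atleast_2d(P).astype(float); f=p["pixels"].shape[0]/2/np.tan(np.radians(p["vertical_fov"])/2)
    c=(np.c_[P,np.ones(len(P))]@np.array(p["world_to_cam"]).T)[:,:3]
    return np.c_[p["cx"]+f*c[:,0]/c[:,2],p["cy"]+f*c[:,1]/c[:,2]]
def crop(p,box,k,name,pts=(),cols=None):
    x0,y0,x1,y1=box; im=cv2.resize(p["pixels"][y0:y1,x0:x1],None,fx=k,fy=k,interpolation=cv2.INTER_CUBIC)
    for i,q in enumerate(pts):
        cv2.circle(im,(int((q[0]-x0+.5)*k),int((q[1]-y0+.5)*k)),2,(0,0,255),-1)
    cv2.imwrite(name,im)
E
python3 - <<'E'
from h import *
o=np.array([490,-147,3]); a=0.35; R=np.array([[np.cos(a),-np.sin(a),0],[np.sin(a),np.cos(a),0],[0,0,1]])
pts=[[-15,18.2,36],[15,18.2,36],[-15,18.2,10],[15,18.2,10],[-15,-18.2,36],[15,-18.2,36],[-15,-18.2,10],[15,-18.2,10],[-15,18.2,44],[15,18.2,44],[-15,-18.2,44],[15,-18.2,44],[-75.5,14,47.6],[-75.5,-14,47.6]]
W=(R@np.array(pts).T).T+o
pad=(R@np.array([[90,50,0],[-90,50,0],[-90,-50,0],[90,-50,0]]).T).T+np.array([486,-147,3])
W=np.r_[W,pad]
for n,b in(("top",(290,185,390,285)),("scene",(125,220,235,290))):
    p=env.read_camera(n); crop(p,b,6,f"pics/{n}_c1.png",proj(p,W))
E
```

```text
(no output)
```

View pics/top_c1.png

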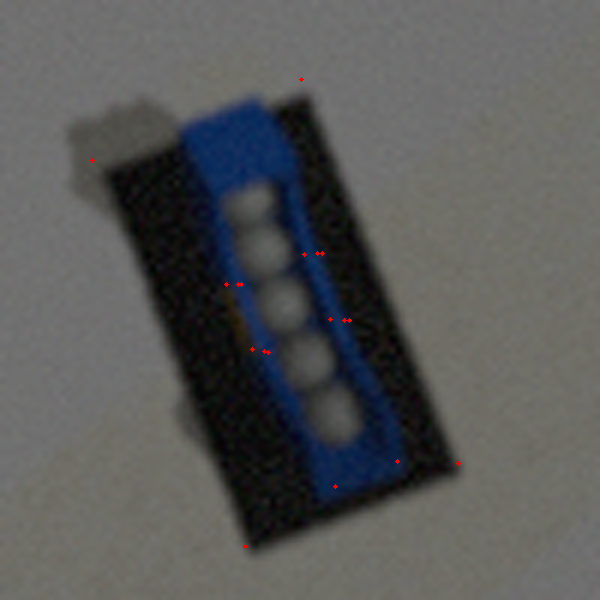

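View pics/scene_c1.png

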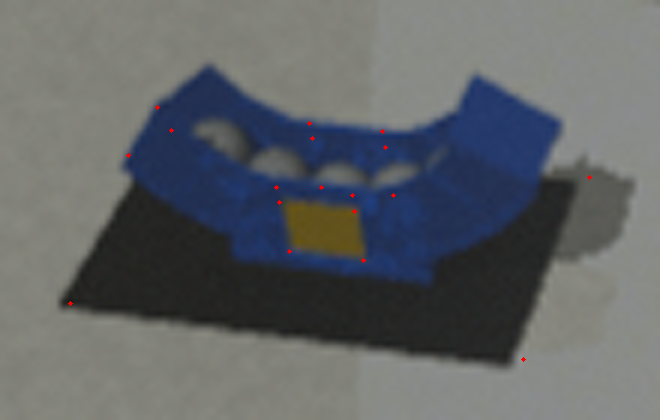

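Top crop: blue cup with its lip toward the robot (lower right, crop px 360,480). Its pad corners are at about (108,172), (308,95), (455,465) and (252,550). The model overlay agrees to about 3 mm with the cup at (490,-145) and yaw 0.35. Moving over it now.

>>> {"fn": "drive_tool", "kwargs": {"increments": [[[0.5, -0.4, 0], [0, 0, 0]], [[0.92, -0.77, 0], [0, 0, 0]], [[0.92, -0.77, 0], [0, 0, 0]], [[0.92, -0.77, 0], [0, 0, 0]], [[0.92, -0.77, 0], [0, 0, 0]]], "jaw": 1}}

```text
t: 2.62
eef_pos: [245.1, -475.0, 214.6]
tcp_rot: [3.141, -0.0, 0.237]
ft_force: [1.2, 0.2, -0.7]
opening: 1.003
```

>>> {"fn": "drive_tool", "kwargs": {"increments": [[[0.92, -0.77, 0], [0, 0, 0]], [[0.92, -0.77, 0], [0, 0, 0]], [[0.92, -0.77, 0], [0, 0, 0]], [[0.92, -0.77, 0], [0, 0, 0]], [[0.92, -0.77, 0], [0, 0, 0]]]}}

```text
t: 3.03
eef_pos: [352.2, -330.2, 214.8]
tcp_rot: [3.141, -0.0, 0.238]
ft_force: [0.6, -0.5, -0.6]
opening: 0.999
```

>>> {"fn": "drive_tool", "kwargs": {"increments": [[[0.92, -0.77, 0], [0, 0, 0]], [[0.92, -0.77, 0], [0, 0, 0]], [[0.92, -0.77, 0], [0, 0, 0]], [[0.92, -0.77, 0.5], [0, 0, 0]], [[0.92, -0.77, 0.5], [0, 0, 0]]]}}

```text
t: 3.45
eef_pos: [459.5, -185.5, 185.0]
tcp_rot: [3.14, -0.002, 0.238]
ft_force: [0.3, -1.0, -0.3]
opening: 1.003
```

>>> {"fn": "drive_tool", "kwargs": {"increments": [[[0.65, -0.54, 0.3], [0, 0, 0]], [[0.65, -0.54, 0.3], [0, 0, 0]], [[0, 0, 0.5], [0, 0, 0.7]], [[0, 0, 0], [0, 0, 0.7]], [[0, 0, 0], [0, 0, 0]]]}}

```text
t: 3.87
eef_pos: [488.6, -145.6, 151.0]
tcp_rot: [-3.141, 0.001, 0.124]
ft_force: [0.2, -0.0, 0.5]
opening: 1.001
```

```bash
python3 - <<'E'
from h import *
s=env.state(); print(s["t"],s["eef_pos"],s["tcp_rot"],s["joints"])
R=lambda a:np.array([[np.cos(a),-np.sin(a),0],[np.sin(a),np.cos(a),0],[0,0,1]])
p=env.read_camera("scene"); cv2.imwrite("pics/s2.png",p["pixels"])
a=s["tcp_rot"][2]; e=s["eef_pos"]
# where the pads will be at the TCP height 10
g=np.array([e[0],e[1],29])
pts=[g+R(a)@np.array([0,d,0]) for d in(-18,0,18)]
crop(p,(125,150,245,290),4,"pics/s2c.png",proj(p,pts))
E
```

```text
3.8667 [ 488.61163117 -145.64899623  150.98313906] [-3.14099304e+00  1.10696767e-03  1.24314881e-01] [-4.19283664e-01  4.11304175e-01  1.90957598e+00 -8.10382115e-05
  8.21970036e-01  1.02725332e+00]
```

View pics/s2c.png

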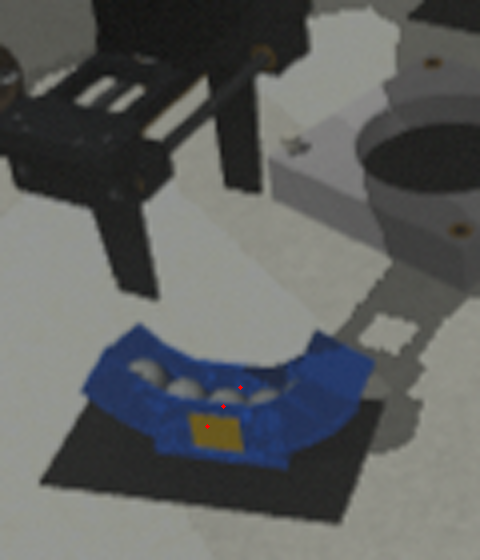

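I turned the wrong way: tool z points down, so a positive turn lowers yaw. I'll turn back to yaw 0.35 and then descend.

>>> {"fn": "drive_tool", "kwargs": {"increments": [[[0, 0, 0.5], [0, 0, -0.95]], [[0, 0, 0.5], [0, 0, -0.95]], [[0, 0, 0.5], [0, 0, -0.93]], [[0, 0, 0], [0, 0, 0]]]}}

```text
t: 4.25
eef_pos: [487.8, -146.3, 105.1]
tcp_rot: [-3.14, 0.002, 0.357]
ft_force: [0.8, -0.4, -0.2]
opening: 1.0
```

```bash
python3 - <<'E'
from h import *
s=env.state(); print(s["t"],s["eef_pos"],s["tcp_rot"],s["joints"])
R=lambda a:np.array([[np.cos(a),-np.sin(a),0],[np.sin(a),np.cos(a),0],[0,0,1]])
p=env.read_camera("scene")
a=s["tcp_rot"][2]; e=s["eef_pos"]
g=np.array([e[0],e[1],26])
pts=[g+R(a)@np.array([0,d,0]) for d in(-18,0,18)]
crop(p,(125,180,245,290),5,"pics/s3c.png",proj(p,pts))
E
```

```text
4.25 [ 487.75448492 -146.28775534  105.11799171] [-3.13994523e+00  1.83276757e-03  3.56797525e-01] [-4.21101296e-01  4.80038300e-01  1.95331798e+00 -1.72603207e-04
  7.10698155e-01  7.93029971e-01]
```

View pics/s3c.png

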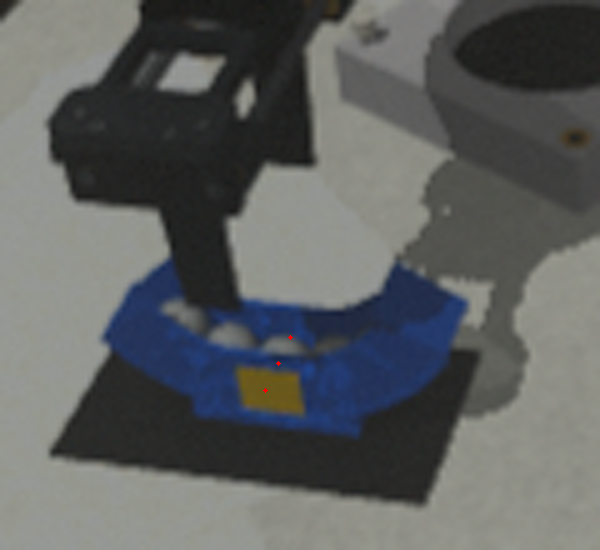

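The near-face pad point sits at crop (265,389) and the patch centre at (270,390), so I'll shift 2 mm along tool x and descend.

>>> {"fn": "drive_tool", "kwargs": {"increments": [[[0.07, 0, 0.6], [0, 0, 0]], [[0, 0, 0.7], [0, 0, 0]], [[0, 0, 0.7], [0, 0, 0]], [[0, 0, 0.6], [0, 0, 0]], [[0, 0, 0.3], [0, 0, 0]]]}}

```text
t: 4.72
eef_pos: [490.6, -145.8, 19.0]
tcp_rot: [-3.141, 0.0, 0.35]
ft_force: [0.2, -0.2, -0.1]
opening: 1.003
```

>>> {"fn": "drive_tool", "kwargs": {"increments": [[[0, 0, 0.23], [0, 0, 0]], [[0, 0, 0], [0, 0, 0]]]}}

```text
t: 4.88
eef_pos: [490.7, -145.7, 12.5]
tcp_rot: [-3.141, 0.0, 0.351]
ft_force: [-0.6, 0.1, 0.3]
opening: 0.997
```

>>> {"fn": "drive_tool", "kwargs": {"increments": [[[0, 0, 0], [0, 0, 0]], [[0, 0, 0], [0, 0, 0]], [[0, 0, 0], [0, 0, 0]], [[0, 0, 0], [0, 0, 0]], [[0, 0, 0], [0, 0, 0]]], "jaw": -0.1}}

```text
t: 5.3
eef_pos: [490.8, -145.6, 13.2]
tcp_rot: [3.141, -0.001, 0.352]
ft_force: [0.3, 0.2, 0.7]
opening: 0.709
```

>>> {"fn": "drive_tool", "kwargs": {"increments": [[[0, 0, 0], [0, 0, 0]], [[0, 0, 0], [0, 0, 0]], [[0, 0, 0], [0, 0, 0]], [[0, 0, 0], [0, 0, 0]], [[0, 0, 0], [0, 0, 0]]], "jaw": -1}}

```text
t: 5.72
eef_pos: [490.6, -145.5, 12.7]
tcp_rot: [3.142, 0.0, 0.352]
ft_force: [0.3, -0.1, -0.5]
opening: 0.381
```

>>> {"fn": "drive_tool", "kwargs": {"increments": [[[0, 0, 0], [0, 0, 0]], [[0, 0, 0], [0, 0, 0]], [[0, 0, -0.1], [0, 0, 0]], [[0, 0, -0.2], [0, 0, 0]], [[0, 0, -0.3], [0, 0, 0]]]}}

```text
t: 6.13
eef_pos: [490.1, -145.3, 30.6]
tcp_rot: [-3.14, 0.001, 0.352]
ft_force: [0.8, 0.3, -5.0]
opening: 0.382
```

>>> {"fn": "drive_tool", "kwargs": {"increments": [[[0, 0, -0.4], [0, 0, 0]], [[0, 0, -0.4], [0, 0, 0]], [[0, 0, -0.4], [0, 0, 0]], [[0, 0, -0.3], [0, 0, 0]], [[0, 0, -0.2], [0, 0, 0]]]}}

```text
t: 6.55
eef_pos: [490.8, -145.6, 83.1]
tcp_rot: [3.141, -0.001, 0.352]
ft_force: [-0.4, 0.6, -5.3]
opening: 0.381
```

>>> {"fn": "drive_tool", "kwargs": {"increments": [[[0, 0, -0.1], [0, 0, 0]], [[0, 0, 0], [0, 0, 0]], [[0, 0, 0], [0, 0, 0]]]}}

```text
t: 6.8
eef_pos: [490.4, -145.5, 84.5]
tcp_rot: [-3.141, 0.0, 0.352]
ft_force: [-0.1, 0.1, -6.1]
opening: 0.382
```

```bash
python3 - <<'E'
from h import *
p=env.read_camera("scene")
crop(p,(125,150,265,290),4,"pics/s4c.png")
s=env.state();print(s)
E
```

```text
{'t': 6.85, 'joints': array([-4.17446916e-01,  5.15581801e-01,  1.96564398e+00, -1.33578363e-04,
        6.61081514e-01,  8.01278785e-01]), 'qvel': array([0.00094905, 0.00622592, 0.00273657, 0.00094313, 0.00027983,
       0.00115723]), 'tau': array([ 2.10451148e-02, -5.68422532e+01, -1.77724046e+01,  5.58681542e-02,
       -3.15203634e-02,  4.16356688e-04]), 'eef_pos': array([ 490.34783972, -145.40978108,   84.32143801]), 'tcp_rot': array([-3.14115426e+00,  5.70305627e-04,  3.52176217e-01]), 'ft_force': array([ 0.06604343,  0.81866504, -6.31438821]), 'moment': array([ 0.04382997,  0.03422483, -0.00694744]), 'opening': 0.38102823144310655}
```

View pics/s4c.png

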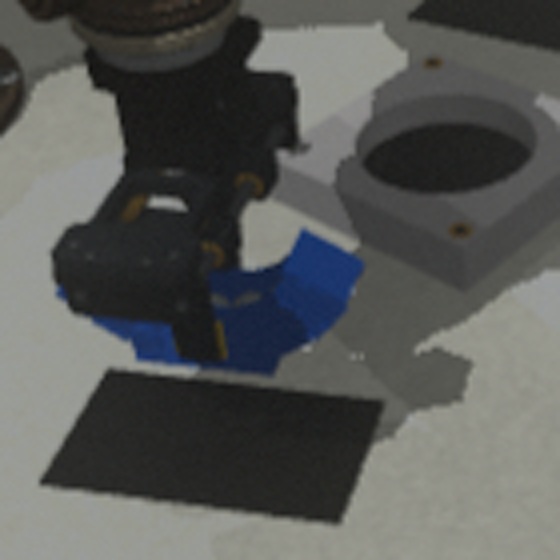

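Grasp holds: cup level, and weight about 5.8 N. The bare pad shows at crop (215,445). Next I'll lift a little more and yaw the cup before crossing.

>>> {"fn": "drive_tool", "kwargs": {"increments": [[[0, 0, -0.1], [0, 0, -0.3]], [[0, 0, -0.2], [0, 0, -0.6]], [[0, 0, -0.3], [0, 0, -0.9]], [[0, 0, -0.3], [0, 0, -0.9]], [[0, 0, -0.2], [0, 0, -0.9]]]}}

```text
t: 7.27
eef_pos: [490.6, -145.5, 118.1]
tcp_rot: [-3.141, 0.0, 0.645]
ft_force: [1.0, 1.1, -5.0]
opening: 0.386
```

>>> {"fn": "drive_tool", "kwargs": {"increments": [[[0, 0, -0.2], [0, 0, -0.9]], [[0, 0, -0.1], [0, 0, -0.9]], [[0, 0, 0], [0, 0, -0.9]], [[0, 0, 0], [0, 0, -0.9]], [[0, 0, 0], [0, 0, -0.9]]]}}

```text
t: 7.68
eef_pos: [490.4, -145.4, 126.5]
tcp_rot: [-3.141, 0.0, 1.005]
ft_force: [-0.5, -0.2, -6.1]
opening: 0.381
```

>>> {"fn": "drive_tool", "kwargs": {"increments": [[[0, 0, 0], [0, 0, -0.9]], [[0, 0, 0], [0, 0, -0.9]], [[0, 0, 0], [0, 0, -0.9]], [[0, 0, 0], [0, 0, -0.9]], [[0, 0, 0], [0, 0, -0.9]]]}}

```text
t: 8.1
eef_pos: [490.4, -145.4, 126.4]
tcp_rot: [-3.141, -0.0, 1.365]
ft_force: [-1.0, -0.8, -5.3]
opening: 0.383
```

>>> {"fn": "drive_tool", "kwargs": {"increments": [[[0, 0, 0], [0, 0, -0.9]], [[0, 0, 0], [0, 0, -0.9]], [[0, 0, 0], [0, 0, -0.9]], [[0, 0, 0], [0, 0, -0.6]], [[0, 0, 0], [0, 0, -0.3]]]}}

```text
t: 8.52
eef_pos: [490.4, -145.4, 126.4]
tcp_rot: [-3.141, -0.0, 1.652]
ft_force: [0.5, -0.2, -5.3]
opening: 0.382
```

```bash
python3 - <<'E'
from h import *
p=env.read_camera("top"); cv2.imwrite("pics/t5.png",p["pixels"])
s=env.state();print(s["t"],s["eef_pos"],s["tcp_rot"],s["joints"],s["ft_force"])
for t in ("pad","dish_in","dish"): print(t,[(round(d["score"],2),np.round(d["point"])) for d in env.tip_of(t,p)])
E
```

```text
8.5667 [ 490.43776984 -145.45551519  126.47263779] [-3.14098381e+00 -2.31052290e-04  1.65170600e+00] [-4.17454209e-01  4.49085516e-01  1.93003738e+00 -1.27424465e-04
  7.63114988e-01 -4.98271835e-01] [-0.37421305 -0.94851198 -6.1789318 ]
pad [(0.98, array([378., 387.,   3.])), (0.86, array([ 484., -145.,   -0.]))]
dish_in [(0.56, array([460., 147.,  10.])), (0.2, array([461., 141.,   0.]))]
dish [(0.88, array([462., 142.,   0.])), (0.59, array([ 485., -148.,    0.])), (0.42, array([ 488., -119.,  145.]))]
```

View pics/t5.png

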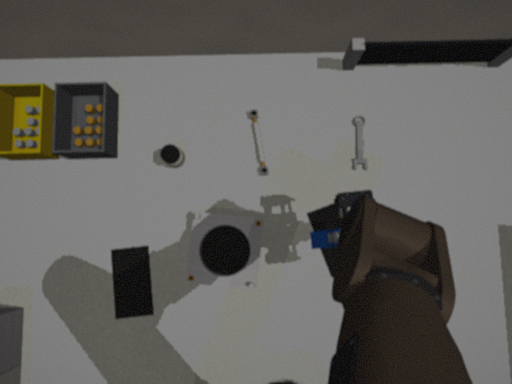

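Top view: the cup (blue end at px 325,238) now lies along world y with its lip toward -y. The bare pad is visible beneath it and the recess is at (225,250). Crossing along tool x with gentle ramps.

>>> {"fn": "drive_tool", "kwargs": {"increments": [[[0.1, 0, 0], [0, 0, 0]], [[0.2, 0, 0], [0, 0, 0]], [[0.3, -0.1, 0], [0, 0, 0]], [[0.4, -0.1, 0], [0, 0, 0]], [[0.5, 0, 0], [0, 0, 0]]]}}

```text
t: 9.13
eef_pos: [480.1, -100.0, 126.7]
tcp_rot: [-3.141, -0.0, 1.648]
ft_force: [-0.4, 0.4, -5.7]
opening: 0.377
```

>>> {"fn": "drive_tool", "kwargs": {"increments": [[[0.6, 0, 0], [0, 0, 0]], [[0.7, 0, 0], [0, 0, 0]], [[0.7, 0, 0], [0, 0, 0]], [[0.7, 0, 0], [0, 0, 0]], [[0.7, 0, 0], [0, 0, 0]]]}}

```text
t: 9.55
eef_pos: [472.3, 2.5, 126.8]
tcp_rot: [-3.141, -0.0, 1.648]
ft_force: [0.0, -0.7, -4.9]
opening: 0.377
```

>>> {"fn": "drive_tool", "kwargs": {"increments": [[[0.7, 0, 0], [0, 0, 0]], [[0.7, 0, 0], [0, 0, 0]], [[0.7, 0, 0], [0, 0, 0]], [[0.7, 0, 0], [0, 0, 0]], [[0.7, 0, 0], [0, 0, 0]]]}}

```text
t: 9.97
eef_pos: [464.0, 107.1, 126.8]
tcp_rot: [-3.141, 0.0, 1.649]
ft_force: [-0.2, 0.2, -6.4]
opening: 0.379
```

>>> {"fn": "drive_tool", "kwargs": {"increments": [[[0.7, 0, 0], [0, 0, 0]], [[0.7, 0, 0], [0, 0, 0]], [[0.7, 0, 0], [0, 0, 0]], [[0.6, 0, 0], [0, 0, 0]], [[0.5, 0, 0], [0, 0, 0]]]}}

```text
t: 10.38
eef_pos: [456.4, 202.9, 126.8]
tcp_rot: [-3.141, -0.0, 1.649]
ft_force: [-0.1, -0.0, -4.4]
opening: 0.379
```

>>> {"fn": "drive_tool", "kwargs": {"increments": [[[0.4, 0, 0], [0, 0, 0]], [[0.3, 0, 0], [0, 0, 0]], [[0.2, 0, 0], [0, 0, 0]], [[0.1, 0, 0], [0, 0, 0]], [[0, 0, 0], [0, 0, 0]]]}}

```text
t: 10.8
eef_pos: [455.2, 231.1, 126.6]
tcp_rot: [-3.142, 0.0, 1.648]
ft_force: [0.9, -0.7, -5.9]
opening: 0.385
```

```bash
python3 - <<'E'
from h import *
p=env.read_camera("top"); crop(p,(130,150,330,350),3,"pics/t6.png")
q=env.read_camera("scene"); crop(q,(130,80,330,250),3,"pics/s6.png")
s=env.state();print(s["t"],s["eef_pos"],s["tcp_rot"],s["joints"],s["ft_force"])
E
```

```text
10.9 [455.37255623 230.48879146 126.65272241] [-3.14142595e+00  2.25622161e-04  1.64787402e+00] [ 3.39172200e-01  4.47305738e-01  1.93289596e+00 -2.53190133e-04
  7.61610444e-01  2.62277783e-01] [-0.22760144 -0.27422739 -5.85580053]
```

View pics/t6.png

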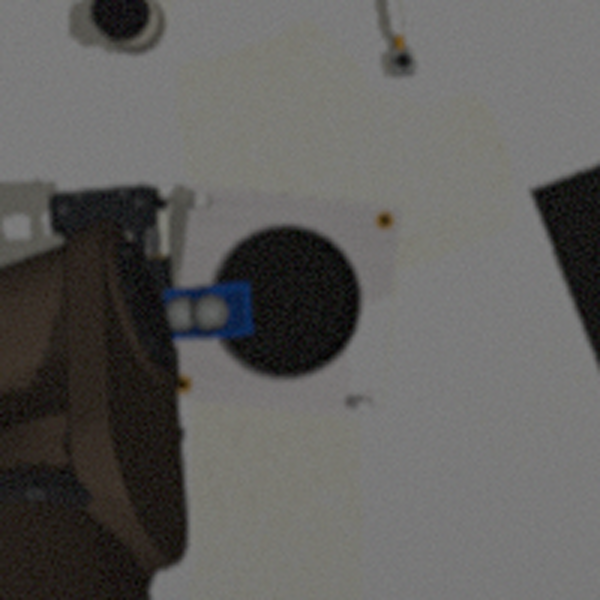

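View pics/s6.png

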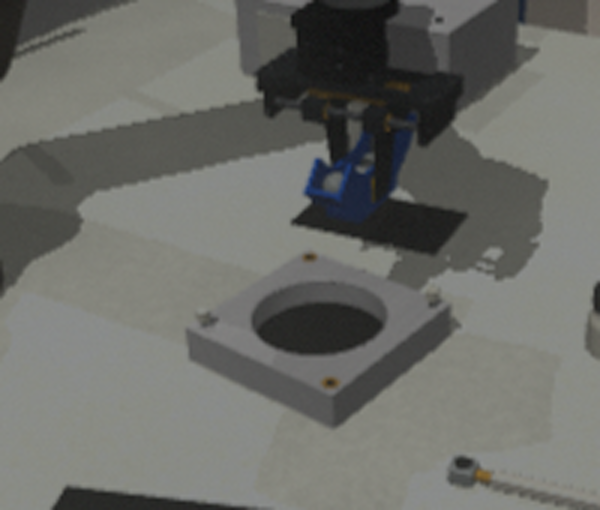

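Views: the lip is over the left part of the recess (top crop px 250,310). In the scene view the cup faces the camera and the recess is fully visible at (320,320). Back off about 8 mm, come down to z≈92 and begin tilting.

>>> {"fn": "drive_tool", "kwargs": {"increments": [[[0.1, 0, 0.1], [0, 0, 0]], [[0.1, 0, 0.3], [0, 0, 0]], [[0.1, 0, 0.4], [0, 0, 0]], [[0, 0, 0.3], [0, 0, 0]], [[0, 0, 0.1], [0, 0, 0]]]}}

```text
t: 11.32
eef_pos: [454.0, 239.6, 88.9]
tcp_rot: [-3.139, 0.001, 1.648]
ft_force: [-0.8, 0.5, -4.8]
opening: 0.38
```

>>> {"fn": "drive_tool", "kwargs": {"increments": [[[0, 0, 0], [0, 0.2, 0]], [[0, 0, 0], [0, 0.4, 0]], [[0, 0, 0], [0, 0.5, 0]], [[0, 0, 0], [0, 0.4, 0]], [[0, 0, 0], [0, 0.2, 0]]]}}

```text
t: 11.73
eef_pos: [454.8, 239.4, 90.5]
tcp_rot: [-3.141, -0.137, 1.648]
ft_force: [0.4, 1.1, -5.1]
opening: 0.382
```

```bash
cat >> h.py <<'E'
from scipy.spatial.transform import Rotation as Ro
def look(n,k=4):
    fs=[]
    for i in range(k-1): env.read_camera("scene"); fs.append(env.state()["ft_force"][2])
    q=env.read_camera("scene"); s=env.state(); fs.append(s["ft_force"][2])
    R=Ro.from_euler("xyz",s["tcp_rot"]).as_matrix()
    print("t",s["t"],np.round(s["eef_pos"],1),"tilt",round(np.degrees(np.arccos(-R[2,2])),2),"Fz",np.round(np.mean(fs),2),np.round(fs,1),"q",np.round(s["joints"],2),"open",round(s["opening"],3))
    crop(q,(170,110,300,225),4,f"pics/{n}.png")
E
python3 -c "
from h import *
look('p1')"
```

```text
t 11.9333 [454.8 239.6  90.6] tilt 7.74 Fz -5.15 [-5.  -5.2 -4.8 -5.5] q [0.29 0.5  1.99 0.22 0.64 0.03] open 0.379
```

View pics/p1.png

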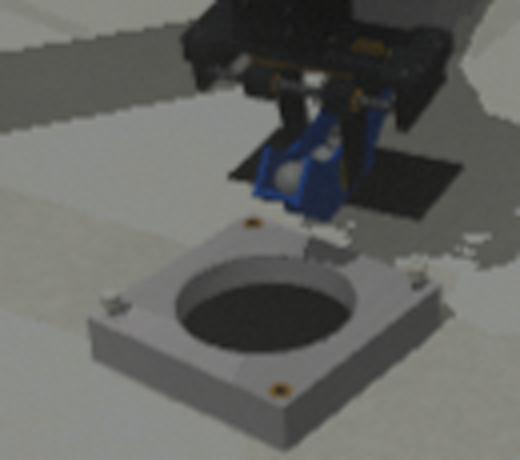

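>>> {"fn": "drive_tool", "kwargs": {"increments": [[[0, 0, 0], [0, 0.3, 0]], [[0, 0, 0], [0, 0.5, 0]], [[0, 0, 0], [0, 0.5, 0]], [[0, 0, 0], [0, 0.3, 0]], [[0, 0, 0], [0, 0.2, 0]]]}}

```text
t: 12.35
eef_pos: [454.7, 239.8, 90.6]
tcp_rot: [3.142, -0.281, 1.648]
ft_force: [0.0, -0.2, -5.7]
opening: 0.382
```

```bash
cat >> h.py <<'E'
def lip():
    s=env.state(); R=Ro.from_euler("xyz",s["tcp_rot"]).as_matrix()
    # tool x=cup x, tool y=-cup y, tool z=-cup z ; TCP at cup z 9.7
    f=lambda x,y,z: s["eef_pos"]+R@np.array([x,-y,-(z-9.7)])
    return f
E
python3 -c "
from h import *
look('p2')
f=lip(); L=f(-75.5,0,47.6); print(L, np.hypot(*(L[:2]-[460.5,142])))
q=env.read_camera('scene'); crop(q,(170,110,300,225),5,'pics/p2b.png',proj(q,[f(-75.5,14,47.6),f(-75.5,-14,47.6),f(-40,-18,0),f(40,-18,0)]))
"
```

```text
t 12.55 [454.7 239.9  90.7] tilt 15.98 Fz -5.49 [-6.3 -5.3 -4.7 -5.7] q [ 0.21  0.5   2.02  0.48  0.64 -0.26] open 0.374
[461.17492699 157.11768818 106.31278633] 15.13274669329537
```

View pics/p2b.png

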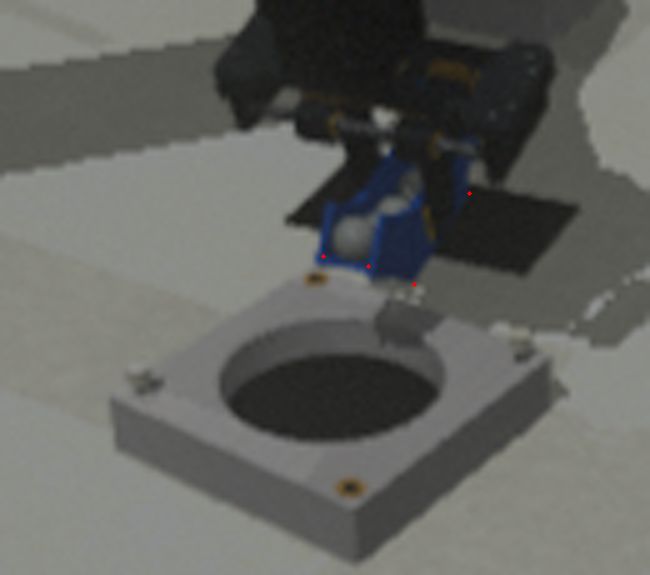

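Predicted lip points match the cup. The lip is 15 mm from the recess centre and all balls are still in. Now stepping slowly.

>>> {"fn": "drive_tool", "kwargs": {"increments": [[[0, 0, 0], [0, 0.25, 0]], [[0, 0, 0], [0, 0.25, 0]], [[0, 0, 0], [0, 0.2, 0]], [[0, 0, 0], [0, 0, 0]], [[0, 0, 0], [0, 0, 0]]]}}

```text
t: 13.02
eef_pos: [454.7, 239.9, 90.7]
tcp_rot: [-3.142, -0.335, 1.648]
ft_force: [0.5, -0.7, -6.0]
opening: 0.383
```

```bash
python3 -c "
from h import *
look('p3',2)"
```

```text
t 13.1167 [454.7 240.   90.7] tilt 19.2 Fz -4.92 [-4.7 -5.2] q [ 0.18  0.5   2.03  0.57  0.65 -0.37] open 0.381
```

View pics/p3.png

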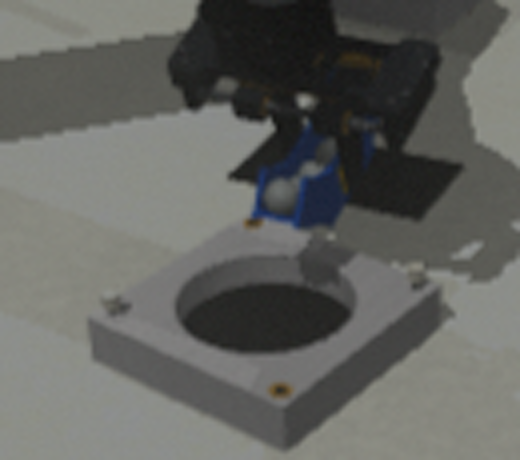

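>>> {"fn": "drive_tool", "kwargs": {"increments": [[[0, 0, 0], [0, 0.2, 0]], [[0, 0, 0], [0, 0.2, 0]], [[0, 0, 0], [0, 0, 0]], [[0, 0, 0], [0, 0, 0]], [[0, 0, 0], [0, 0, 0]]]}}

```text
t: 13.53
eef_pos: [454.7, 239.9, 90.7]
tcp_rot: [3.141, -0.367, 1.648]
ft_force: [0.1, -0.1, -5.4]
opening: 0.382
```

```bash
python3 -c "
from h import *
look('p4',2)"
```

```text
t 13.6333 [454.7 240.   90.8] tilt 21.05 Fz -6.17 [-6.2 -6.2] q [ 0.16  0.51  2.04  0.63  0.66 -0.43] open 0.38
```

View pics/p4.png

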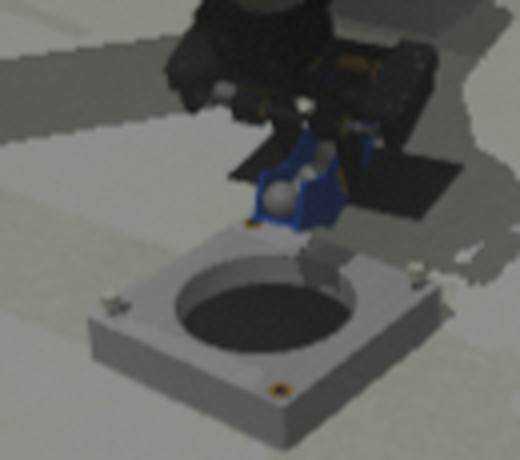

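No drop yet at 21°.

>>> {"fn": "drive_tool", "kwargs": {"increments": [[[0, 0, 0], [0, 0.15, 0]], [[0, 0, 0], [0, 0.15, 0]], [[0, 0, 0], [0, 0, 0]], [[0, 0, 0], [0, 0, 0]], [[0, 0, 0], [0, 0, 0]]]}}

```text
t: 14.05
eef_pos: [454.7, 239.8, 90.7]
tcp_rot: [-3.142, -0.392, 1.648]
ft_force: [-0.2, 0.9, -5.4]
opening: 0.383
```

```bash
python3 -c "
from h import *
look('p5',2)"
```

```text
t 14.15 [454.7 239.8  90.7] tilt 22.45 Fz -5.26 [-5.4 -5.1] q [ 0.15  0.51  2.05  0.66  0.67 -0.47] open 0.381
```

View pics/p5.png

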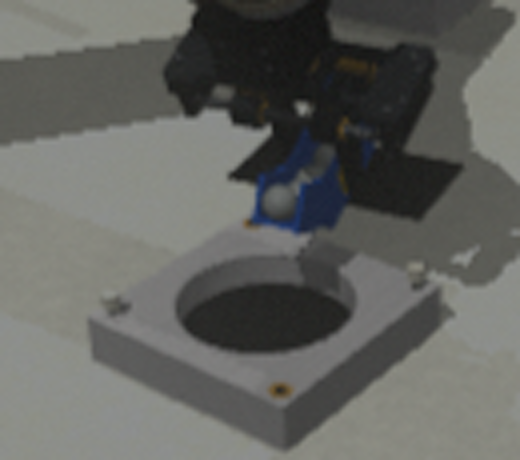

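>>> {"fn": "drive_tool", "kwargs": {"increments": [[[0, 0, 0], [0, 0.15, 0]], [[0, 0, 0], [0, 0.15, 0]], [[0, 0, 0], [0, 0, 0]], [[0, 0, 0], [0, 0, 0]], [[0, 0, 0], [0, 0, 0]]]}}

```text
t: 14.57
eef_pos: [454.7, 239.8, 90.6]
tcp_rot: [-3.141, -0.416, 1.648]
ft_force: [-0.1, -0.4, -5.2]
opening: 0.383
```

```bash
python3 -c "
from h import *
look('p6',2)"
```

```text
t 14.6667 [454.7 239.8  90.7] tilt 23.83 Fz -5.43 [-4.5 -6.3] q [ 0.14  0.51  2.05  0.7   0.68 -0.52] open 0.38
```

View pics/p6.png

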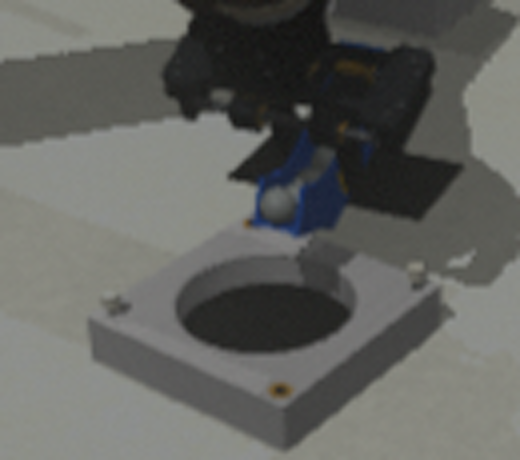

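>>> {"fn": "drive_tool", "kwargs": {"increments": [[[0, 0, 0], [0, 0.15, 0]], [[0, 0, 0], [0, 0.15, 0]], [[0, 0, 0], [0, 0, 0]], [[0, 0, 0], [0, 0, 0]], [[0, 0, 0], [0, 0, 0]]]}}

```text
t: 15.08
eef_pos: [454.7, 239.8, 90.7]
tcp_rot: [-3.142, -0.44, 1.648]
ft_force: [0.5, -1.4, -4.2]
opening: 0.383
```

```bash
python3 -c "
from h import *
look('p7',2)"
```

```text
t 15.1833 [454.7 239.9  90.7] tilt 25.2 Fz -4.24 [-4.6 -3.9] q [ 0.12  0.52  2.06  0.74  0.69 -0.56] open 0.378
```

View pics/p7.png

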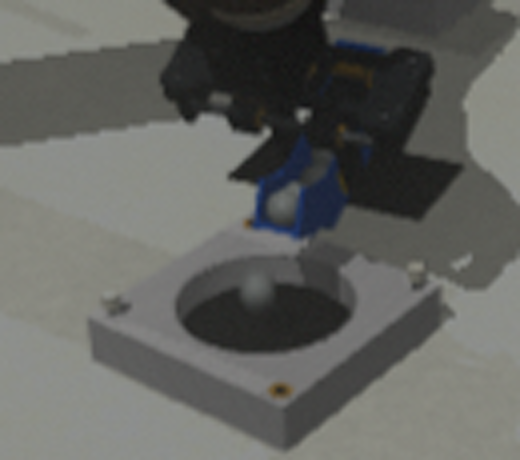

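>>> {"fn": "drive_tool", "kwargs": {"increments": [[[0, 0, 0], [0, 0.15, 0]], [[0, 0, 0], [0, 0.1, 0]], [[0, 0, 0], [0, 0, 0]], [[0, 0, 0], [0, 0, 0]], [[0, 0, 0], [0, 0, 0]]]}}

```text
t: 15.6
eef_pos: [454.7, 239.8, 90.7]
tcp_rot: [-3.142, -0.46, 1.648]
ft_force: [-0.3, -0.6, -4.4]
opening: 0.382
```

```bash
python3 -c "
from h import *
look('p8',2)"
```

```text
t 15.7 [454.7 239.9  90.7] tilt 26.35 Fz -4.75 [-4.8 -4.7] q [ 0.11  0.52  2.06  0.76  0.7  -0.59] open 0.381
```

View pics/p8.png

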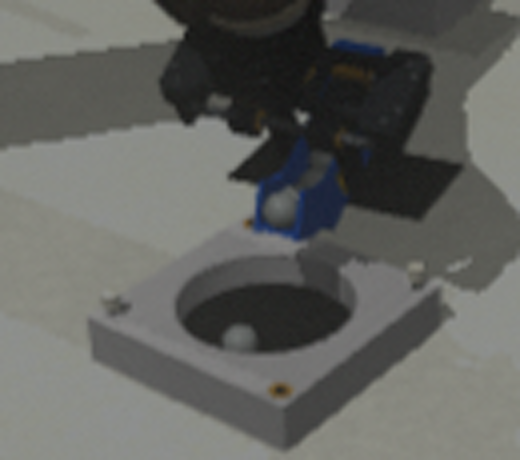

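Ball one dropped at about 25° and is in the recess at crop (240,338). Continuing.

>>> {"fn": "drive_tool", "kwargs": {"increments": [[[0, 0, 0], [0, 0.15, 0]], [[0, 0, 0], [0, 0.1, 0]], [[0, 0, 0], [0, 0, 0]], [[0, 0, 0], [0, 0, 0]], [[0, 0, 0], [0, 0, 0]]]}}

```text
t: 16.12
eef_pos: [454.7, 239.8, 90.7]
tcp_rot: [-3.142, -0.48, 1.648]
ft_force: [-0.0, 0.2, -3.3]
opening: 0.384
```

```bash
python3 -c "
from h import *
look('p9',2)"
```

```text
t 16.2167 [454.7 239.9  90.7] tilt 27.49 Fz -4.31 [-4.5 -4.2] q [ 0.1   0.53  2.06  0.79  0.71 -0.63] open 0.382
```

View pics/p9.png

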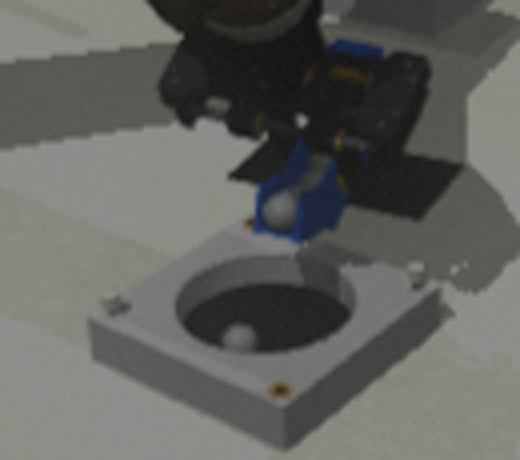

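>>> {"fn": "drive_tool", "kwargs": {"increments": [[[0, 0, 0], [0, 0.15, 0]], [[0, 0, 0], [0, 0.1, 0]], [[0, 0, 0], [0, 0, 0]], [[0, 0, 0], [0, 0, 0]], [[0, 0, 0], [0, 0, 0]]]}}

```text
t: 16.63
eef_pos: [454.7, 239.8, 90.7]
tcp_rot: [3.142, -0.5, 1.648]
ft_force: [-0.6, -1.1, -4.5]
opening: 0.38
```

```bash
python3 -c "
from h import *
look('p10',2)"
```

```text
t 16.7333 [454.7 239.9  90.7] tilt 28.64 Fz -4.95 [-5.1 -4.8] q [ 0.09  0.53  2.07  0.82  0.72 -0.66] open 0.382
```

View pics/p10.png

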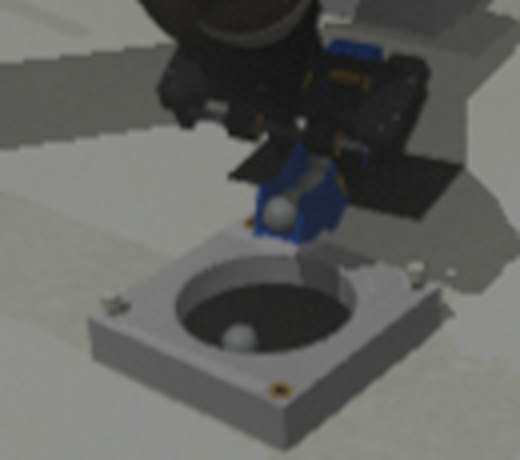

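>>> {"fn": "drive_tool", "kwargs": {"increments": [[[0, 0, 0], [0, 0.15, 0]], [[0, 0, 0], [0, 0.1, 0]], [[0, 0, 0], [0, 0, 0]], [[0, 0, 0], [0, 0, 0]], [[0, 0, 0], [0, 0, 0]]]}}

```text
t: 17.15
eef_pos: [454.7, 239.8, 90.6]
tcp_rot: [-3.141, -0.52, 1.648]
ft_force: [-0.1, 0.2, -4.1]
opening: 0.382
```

```bash
python3 -c "
from h import *
look('p11',2)"
```

```text
t 17.25 [454.7 239.8  90.7] tilt 29.79 Fz -4.12 [-3.8 -4.5] q [ 0.08  0.53  2.07  0.84  0.73 -0.69] open 0.383
```

View pics/p11.png

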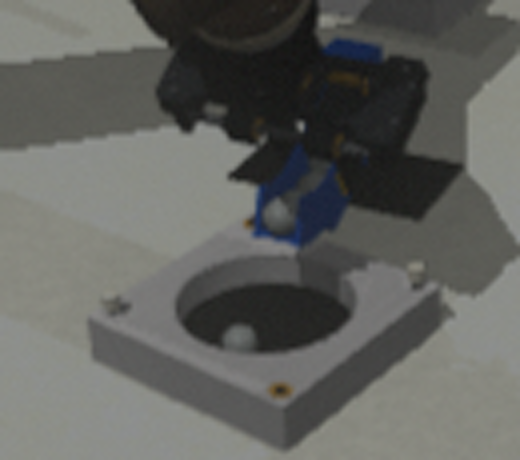

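>>> {"fn": "drive_tool", "kwargs": {"increments": [[[0, 0, 0], [0, 0.15, 0]], [[0, 0, 0], [0, 0.1, 0]], [[0, 0, 0], [0, 0, 0]], [[0, 0, 0], [0, 0, 0]], [[0, 0, 0], [0, 0, 0]]]}}

```text
t: 17.67
eef_pos: [454.7, 239.8, 90.6]
tcp_rot: [-3.141, -0.54, 1.648]
ft_force: [-0.5, 0.8, -3.8]
opening: 0.379
```

```bash
python3 -c "
from h import *
look('p12',2)"
```

```text
t 17.7667 [454.7 239.9  90.7] tilt 30.93 Fz -4.29 [-4.1 -4.4] q [ 0.07  0.54  2.07  0.87  0.74 -0.72] open 0.382
```

View pics/p12.png

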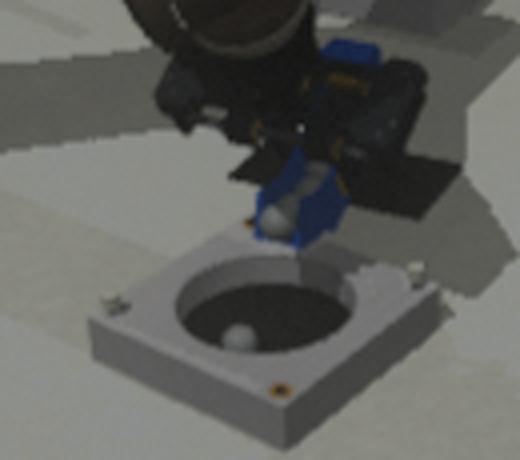

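>>> {"fn": "drive_tool", "kwargs": {"increments": [[[0, 0, 0], [0, 0.15, 0]], [[0, 0, 0], [0, 0.1, 0]], [[0, 0, 0], [0, 0, 0]], [[0, 0, 0], [0, 0, 0]], [[0, 0, 0], [0, 0, 0]]]}}

```text
t: 18.18
eef_pos: [454.7, 239.8, 90.6]
tcp_rot: [-3.141, -0.56, 1.648]
ft_force: [0.7, -0.2, -4.6]
opening: 0.381
```

```bash
python3 -c "
from h import *
look('p13',2)"
```

```text
t 18.2833 [454.7 239.9  90.7] tilt 32.08 Fz -4.16 [-4.8 -3.5] q [ 0.06  0.54  2.08  0.89  0.75 -0.75] open 0.383
```

View pics/p13.png

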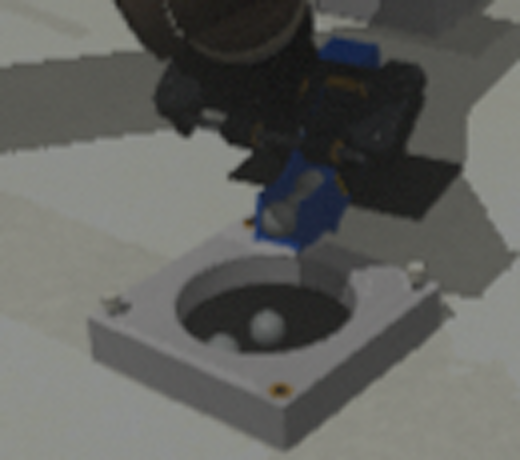

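>>> {"fn": "drive_tool", "kwargs": {"increments": [[[0, 0, 0], [0, 0.15, 0]], [[0, 0, 0], [0, 0.1, 0]], [[0, 0, 0], [0, 0, 0]], [[0, 0, 0], [0, 0, 0]], [[0, 0, 0], [0, 0, 0]]]}}

```text
t: 18.7
eef_pos: [454.7, 239.8, 90.6]
tcp_rot: [-3.142, -0.58, 1.648]
ft_force: [-0.2, 1.0, -4.3]
opening: 0.38
```

```bash
python3 -c "
from h import *
look('p14',2)"
```

```text
t 18.8 [454.7 239.8  90.7] tilt 33.22 Fz -4.33 [-4.2 -4.4] q [ 0.05  0.55  2.08  0.91  0.76 -0.78] open 0.381
```

View pics/p14.png

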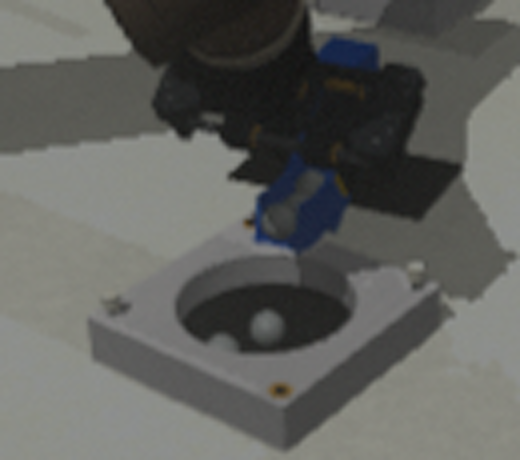

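Two are in, at crop (222,345) and (267,327), the second having dropped at 32°. Now for the third.

>>> {"fn": "drive_tool", "kwargs": {"increments": [[[0, 0, 0], [0, 0.15, 0]], [[0, 0, 0], [0, 0.1, 0]], [[0, 0, 0], [0, 0, 0]], [[0, 0, 0], [0, 0, 0]], [[0, 0, 0], [0, 0, 0]]]}}

```text
t: 19.22
eef_pos: [454.7, 239.8, 90.6]
tcp_rot: [-3.142, -0.6, 1.648]
ft_force: [0.5, -1.4, -4.1]
opening: 0.383
```

```bash
python3 -c "
from h import *
look('p15',2)"
```

```text
t 19.3167 [454.7 239.8  90.7] tilt 34.37 Fz -3.9 [-3.9 -3.9] q [ 0.04  0.55  2.08  0.94  0.78 -0.81] open 0.383
```

View pics/p15.png

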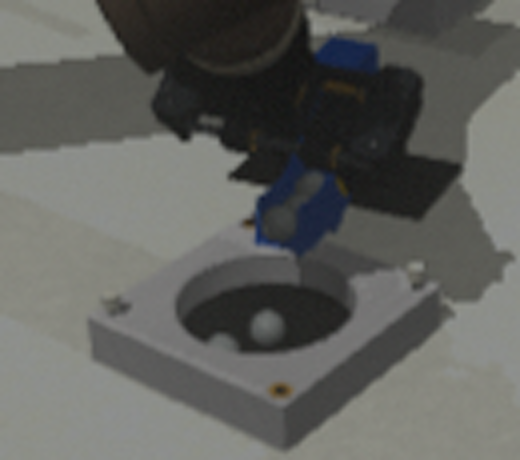

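>>> {"fn": "drive_tool", "kwargs": {"increments": [[[0, 0, 0], [0, 0.15, 0]], [[0, 0, 0], [0, 0.1, 0]], [[0, 0, 0], [0, 0, 0]], [[0, 0, 0], [0, 0, 0]], [[0, 0, 0], [0, 0, 0]]]}}

```text
t: 19.73
eef_pos: [454.7, 239.8, 90.6]
tcp_rot: [-3.142, -0.62, 1.648]
ft_force: [0.5, 0.1, -3.9]
opening: 0.379
```

```bash
python3 -c "
from h import *
look('p16',2)"
```

```text
t 19.8333 [454.7 239.9  90.7] tilt 35.52 Fz -3.65 [-3.9 -3.4] q [ 0.04  0.56  2.09  0.96  0.79 -0.84] open 0.379
```

View pics/p16.png

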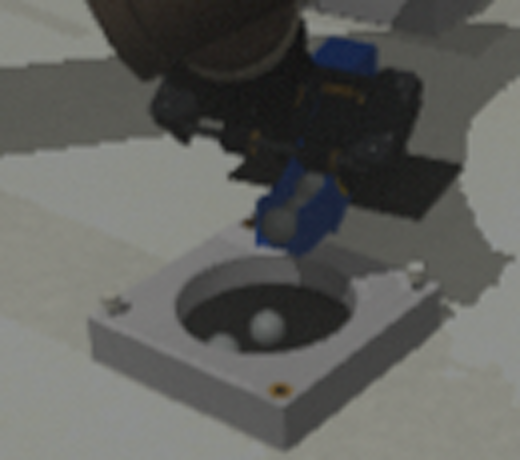

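>>> {"fn": "drive_tool", "kwargs": {"increments": [[[0, 0, 0], [0, 0.15, 0]], [[0, 0, 0], [0, 0.1, 0]], [[0, 0, 0], [0, 0, 0]], [[0, 0, 0], [0, 0, 0]], [[0, 0, 0], [0, 0, 0]]]}}

```text
t: 20.25
eef_pos: [454.7, 239.8, 90.6]
tcp_rot: [-3.141, -0.64, 1.648]
ft_force: [-0.3, -0.1, -4.8]
opening: 0.382
```

```bash
python3 -c "
from h import *
look('p17',2)"
```

```text
t 20.35 [454.7 239.9  90.7] tilt 36.66 Fz -3.75 [-4.  -3.5] q [ 0.03  0.57  2.09  0.98  0.8  -0.86] open 0.379
```

View pics/p17.png

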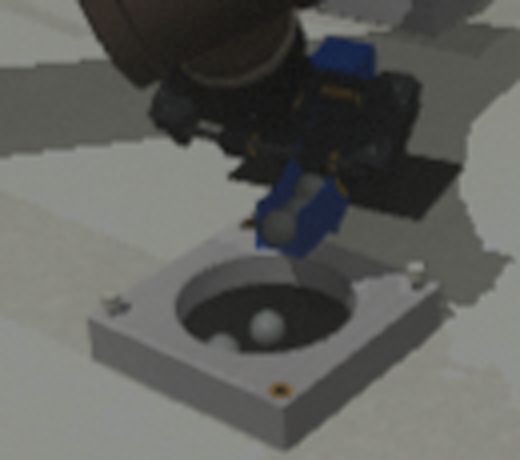

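>>> {"fn": "drive_tool", "kwargs": {"increments": [[[0, 0, 0], [0, 0.15, 0]], [[0, 0, 0], [0, 0.1, 0]], [[0, 0, 0], [0, 0, 0]], [[0, 0, 0], [0, 0, 0]], [[0, 0, 0], [0, 0, 0]]]}}

```text
t: 20.77
eef_pos: [454.7, 239.8, 90.7]
tcp_rot: [-3.142, -0.66, 1.648]
ft_force: [1.3, 0.7, -3.7]
opening: 0.381
```

```bash
python3 -c "
from h import *
look('p18',2)"
```

```text
t 20.8667 [454.7 239.9  90.7] tilt 37.81 Fz -4.2 [-4.3 -4.1] q [ 0.02  0.57  2.09  1.    0.82 -0.89] open 0.377
```

View pics/p18.png

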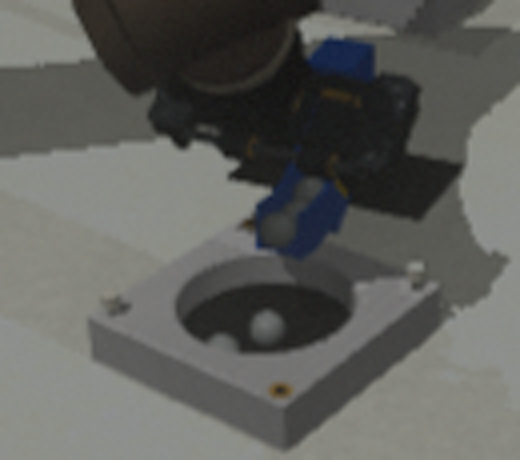

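>>> {"fn": "drive_tool", "kwargs": {"increments": [[[0, 0, 0], [0, 0.15, 0]], [[0, 0, 0], [0, 0.1, 0]], [[0, 0, 0], [0, 0, 0]], [[0, 0, 0], [0, 0, 0]], [[0, 0, 0], [0, 0, 0]]]}}

```text
t: 21.28
eef_pos: [454.8, 239.8, 90.7]
tcp_rot: [3.142, -0.68, 1.648]
ft_force: [0.9, 0.8, -3.1]
opening: 0.38
```

```bash
python3 -c "
from h import *
look('p19',2)"
```

```text
t 21.3833 [454.7 239.9  90.7] tilt 38.95 Fz -3.48 [-3.7 -3.3] q [ 0.01  0.58  2.09  1.01  0.83 -0.91] open 0.382
```

View pics/p19.png

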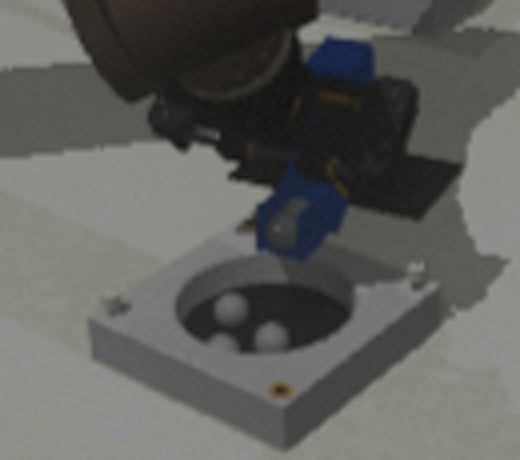

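Three are in, at crop (222,345), (232,308) and (270,337). Tilting back gently.

>>> {"fn": "drive_tool", "kwargs": {"increments": [[[0, 0, 0], [0, -0.2, 0]], [[0, 0, 0], [0, -0.3, 0]], [[0, 0, 0], [0, -0.4, 0]], [[0, 0, 0], [0, -0.4, 0]], [[0, 0, 0], [0, -0.4, 0]]]}}

```text
t: 21.8
eef_pos: [454.7, 239.9, 90.8]
tcp_rot: [3.141, -0.542, 1.648]
ft_force: [-0.5, 0.0, -3.3]
opening: 0.381
```

>>> {"fn": "drive_tool", "kwargs": {"increments": [[[0, 0, 0], [0, -0.4, 0]], [[0, 0, 0], [0, -0.4, 0]], [[0, 0, 0], [0, -0.4, 0]], [[0, 0, 0], [0, -0.4, 0]], [[0, 0, 0], [0, -0.4, 0]]]}}

```text
t: 22.22
eef_pos: [454.7, 240.0, 90.9]
tcp_rot: [3.141, -0.382, 1.648]
ft_force: [0.4, -0.7, -2.7]
opening: 0.381
```

>>> {"fn": "drive_tool", "kwargs": {"increments": [[[0, 0, 0], [0, -0.4, 0]], [[0, 0, 0], [0, -0.4, 0]], [[0, 0, 0], [0, -0.4, 0]], [[0, 0, 0], [0, -0.4, 0]], [[0, 0, 0], [0, -0.4, 0]]]}}

```text
t: 22.63
eef_pos: [454.6, 240.0, 91.0]
tcp_rot: [3.141, -0.222, 1.648]
ft_force: [-1.0, 0.0, -3.4]
opening: 0.384
```

>>> {"fn": "drive_tool", "kwargs": {"increments": [[[0, 0, 0], [0, -0.4, 0]], [[0, 0, 0], [0, -0.4, 0]], [[0, 0, 0], [0, -0.4, 0]], [[0, 0, 0], [0, -0.4, 0]], [[0, 0, 0], [0, -0.4, 0]]]}}

```text
t: 23.05
eef_pos: [454.6, 240.0, 91.0]
tcp_rot: [3.141, -0.062, 1.648]
ft_force: [0.4, 0.0, -3.3]
opening: 0.382
```

>>> {"fn": "drive_tool", "kwargs": {"increments": [[[0, 0, 0], [0, -0.3, 0]], [[0, 0, 0], [0, -0.2, 0]], [[0, 0, 0], [0, -0.1, 0]], [[0, 0, 0], [0, 0, 0]], [[0, 0, 0], [0, 0, 0]]]}}

```text
t: 23.47
eef_pos: [454.6, 240.0, 90.7]
tcp_rot: [3.142, -0.016, 1.648]
ft_force: [-0.1, -0.6, -2.8]
opening: 0.383
```

```bash
python3 -c "
from h import *
look('p20',3)
p=env.read_camera('top'); crop(p,(130,150,330,350),3,'pics/t20.png')
print(env.state()['tcp_rot'])"
```

```text
t 23.6167 [454.7 239.7  90.7] tilt 0.93 Fz -4.35 [-4.1 -5.  -4. ] q [0.35 0.51 1.96 0.03 0.67 0.25] open 0.379
[ 3.14158825 -0.01611606  1.64778081]
```

View pics/p20.png

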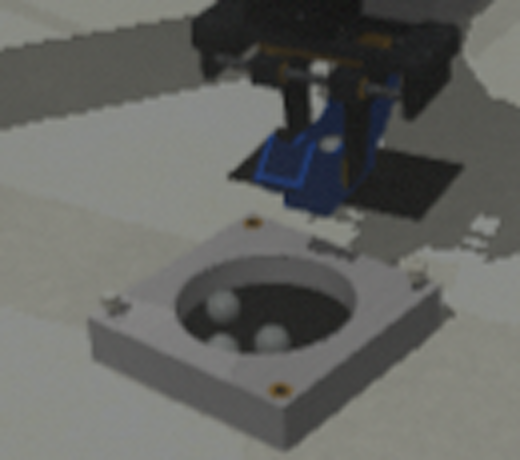

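View pics/t20.png

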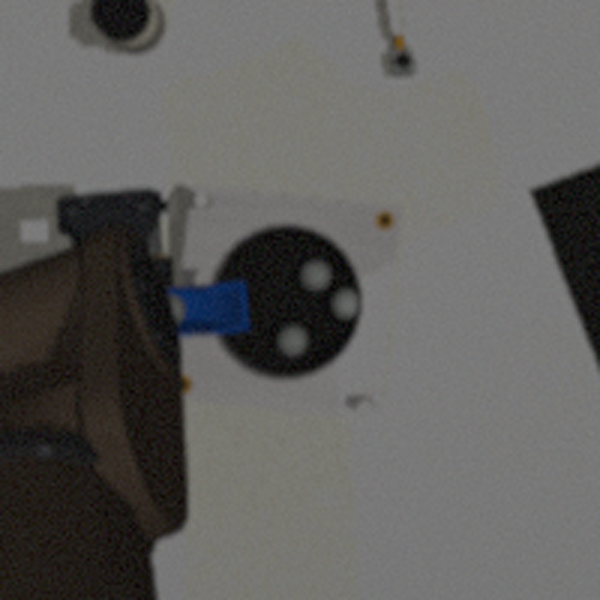

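Three balls lie in the recess, at top crop (316,275), (345,303) and (293,340). One of the remaining two shows in the cup. Level fully, rise a little and cross back.

>>> {"fn": "drive_tool", "kwargs": {"increments": [[[0, 0, -0.2], [0, -0.2, 0]], [[0, 0, -0.4], [0, 0, 0]], [[0, 0, -0.4], [0, 0, 0]], [[0, 0, -0.2], [0, 0, 0]], [[0, 0, 0], [0, 0, 0]]]}}

```text
t: 24.08
eef_pos: [455.2, 239.9, 127.7]
tcp_rot: [3.14, -0.001, 1.648]
ft_force: [1.3, -0.0, -2.7]
opening: 0.38
```

>>> {"fn": "drive_tool", "kwargs": {"increments": [[[-0.1, 0, 0], [0, 0, 0]], [[-0.2, 0, 0], [0, 0, 0]], [[-0.3, 0.1, 0], [0, 0, 0]], [[-0.4, 0.1, 0], [0, 0, 0]], [[-0.5, 0, 0], [0, 0, 0]]]}}

```text
t: 24.5
eef_pos: [464.8, 194.3, 126.3]
tcp_rot: [-3.142, 0.0, 1.648]
ft_force: [0.2, 0.1, -3.1]
opening: 0.387
```

>>> {"fn": "drive_tool", "kwargs": {"increments": [[[-0.6, 0, 0], [0, 0, 0]], [[-0.7, 0, 0], [0, 0, 0]], [[-0.7, 0, 0], [0, 0, 0]], [[-0.7, 0, 0], [0, 0, 0]], [[-0.7, 0, 0], [0, 0, 0]]]}}

```text
t: 24.92
eef_pos: [472.1, 91.6, 126.4]
tcp_rot: [-3.141, 0.0, 1.648]
ft_force: [0.2, 0.5, -3.0]
opening: 0.38
```

>>> {"fn": "drive_tool", "kwargs": {"increments": [[[-0.7, 0, 0], [0, 0, 0]], [[-0.7, 0, 0], [0, 0, 0]], [[-0.7, 0, 0], [0, 0, 0]], [[-0.7, 0, 0], [0, 0, 0]], [[-0.7, 0, 0], [0, 0, 0]]]}}

```text
t: 25.33
eef_pos: [479.9, -13.2, 126.4]
tcp_rot: [-3.141, 0.0, 1.647]
ft_force: [0.5, 0.0, -2.5]
opening: 0.38
```

>>> {"fn": "drive_tool", "kwargs": {"increments": [[[-0.7, 0, 0], [0, 0, 0]], [[-0.7, 0, 0], [0, 0, 0]], [[-0.7, 0, 0], [0, 0, 0]], [[-0.6, 0, 0], [0, 0, 0]], [[-0.5, 0, 0], [0, 0, 0]]]}}

```text
t: 25.75
eef_pos: [487.2, -109.2, 126.4]
tcp_rot: [-3.141, 0.0, 1.647]
ft_force: [1.0, -0.8, -3.5]
opening: 0.375
```

>>> {"fn": "drive_tool", "kwargs": {"increments": [[[-0.4, 0, 0], [0, 0, 0]], [[-0.3, 0, 0], [0, 0, 0]], [[-0.3, 0, 0], [0, 0, 0]], [[-0.2, 0, 0], [0, 0, 0]], [[-0.1, 0, 0], [0, 0, 0]]]}}

```text
t: 26.17
eef_pos: [490.6, -146.3, 126.7]
tcp_rot: [-3.142, 0.0, 1.648]
ft_force: [0.4, -0.1, -3.8]
opening: 0.384
```

>>> {"fn": "drive_tool", "kwargs": {"increments": [[[0, 0, 0], [0, 0, 0.3]], [[0, 0, 0], [0, 0, 0.6]], [[0, 0, 0], [0, 0, 0.9]], [[0, 0, 0], [0, 0, 0.9]], [[0, 0, 0], [0, 0, 0.9]]]}}

```text
t: 26.58
eef_pos: [490.6, -144.9, 126.7]
tcp_rot: [-3.141, -0.0, 1.356]
ft_force: [0.1, 0.7, -3.9]
opening: 0.382
```

>>> {"fn": "drive_tool", "kwargs": {"increments": [[[0, 0, 0], [0, 0, 0.9]], [[0, 0, 0], [0, 0, 0.9]], [[0, 0, 0], [0, 0, 0.9]], [[0, 0, 0], [0, 0, 0.9]], [[0, 0, 0], [0, 0, 0.9]]]}}

```text
t: 27.0
eef_pos: [490.6, -144.9, 126.7]
tcp_rot: [-3.141, 0.0, 0.996]
ft_force: [0.2, -0.6, -3.9]
opening: 0.381
```

>>> {"fn": "drive_tool", "kwargs": {"increments": [[[0, 0, 0], [0, 0, 0.9]], [[0, 0, 0], [0, 0, 0.9]], [[0, 0, 0], [0, 0, 0.9]], [[0, 0, 0], [0, 0, 0.9]], [[0, 0, 0], [0, 0, 0.9]]]}}

```text
t: 27.42
eef_pos: [490.6, -144.9, 126.8]
tcp_rot: [-3.141, 0.0, 0.636]
ft_force: [-0.8, -0.2, -3.5]
opening: 0.381
```

>>> {"fn": "drive_tool", "kwargs": {"increments": [[[0, 0, 0], [0, 0, 0.9]], [[0, 0, 0], [0, 0, 0.9]], [[0, 0, 0], [0, 0, 0.9]], [[0, 0, 0], [0, 0, 0.6]], [[0, 0, 0], [0, 0, 0.3]]]}}

```text
t: 27.83
eef_pos: [490.6, -145.0, 126.7]
tcp_rot: [-3.142, 0.0, 0.349]
ft_force: [0.3, -0.6, -3.8]
opening: 0.382
```

>>> {"fn": "drive_tool", "kwargs": {"increments": [[[0, 0, 0.3], [0, 0, 0]], [[0, 0, 0.6], [0, 0, 0]], [[0, 0, 0.6], [0, 0, 0]], [[0, 0, 0.6], [0, 0, 0]], [[0, 0, 0.4], [0, 0, 0]]]}}

```text
t: 28.25
eef_pos: [490.0, -145.1, 49.8]
tcp_rot: [-3.141, 0.001, 0.354]
ft_force: [-0.5, -0.3, -3.0]
opening: 0.383
```

```bash
python3 -c "
from h import *
q=env.read_camera('scene'); s=env.state(); print(s['t'],s['eef_pos'],s['tcp_rot'],s['ft_force'])
f=lip(); crop(q,(125,150,265,290),4,'pics/s21.png',proj(q,[f(-40,-18,0),f(40,-18,0),f(-75.5,-14,47.6)]))"
```

```text
28.3 [ 489.34058625 -144.87267705   48.28163918] [-3.13891746e+00  2.84689891e-03  3.53501905e-01] [-0.6449131   0.06106847 -4.93046354]
```

View pics/s21.png

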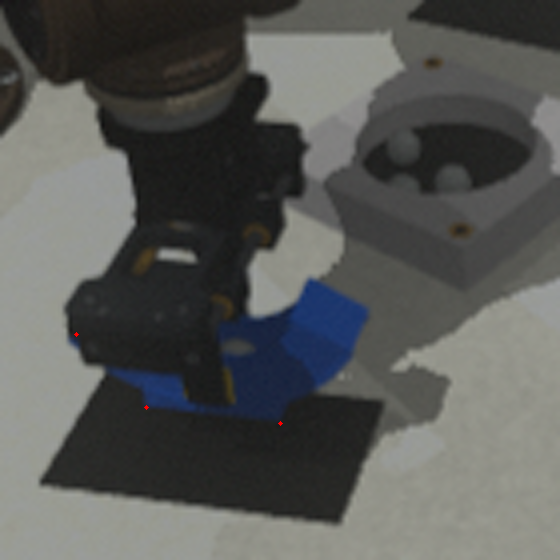

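The cup is level over the pad, and the foot overlay agrees within about 2 mm. Lowering.

>>> {"fn": "drive_tool", "kwargs": {"increments": [[[0, 0, 0.3], [0, 0, 0]], [[0, 0, 0.3], [0, 0, 0]], [[0, 0, 0.2], [0, 0, 0]], [[0, 0, 0.15], [0, 0, 0]], [[0, 0, 0.1], [0, 0, 0]]]}}

```text
t: 28.72
eef_pos: [490.6, -145.6, 19.8]
tcp_rot: [3.142, 0.0, 0.352]
ft_force: [-0.5, -0.4, -2.9]
opening: 0.381
```

>>> {"fn": "drive_tool", "kwargs": {"increments": [[[0, 0, 0.07], [0, 0, 0]], [[0, 0, 0.05], [0, 0, 0]], [[0, 0, 0], [0, 0, 0]], [[0, 0, 0], [0, 0, 0]]]}}

```text
t: 29.05
eef_pos: [490.7, -145.7, 16.8]
tcp_rot: [3.141, -0.0, 0.352]
ft_force: [0.2, 0.8, -2.9]
opening: 0.381
```

```bash
python3 -c "
from h import *
q=env.read_camera('scene'); s=env.state(); print(s['t'],s['eef_pos'],s['tcp_rot'],s['ft_force'])
f=lip(); crop(q,(125,180,245,290),5,'pics/s22.png',proj(q,[f(-40,-18,0),f(40,-18,0)]))"
```

```text
29.1 [ 490.69973717 -145.67714095   16.8522903 ] [ 3.14122529e+00 -2.62415286e-04  3.52191491e-01] [ 0.35216412 -0.58525375 -2.85813839]
```

View pics/s22.png

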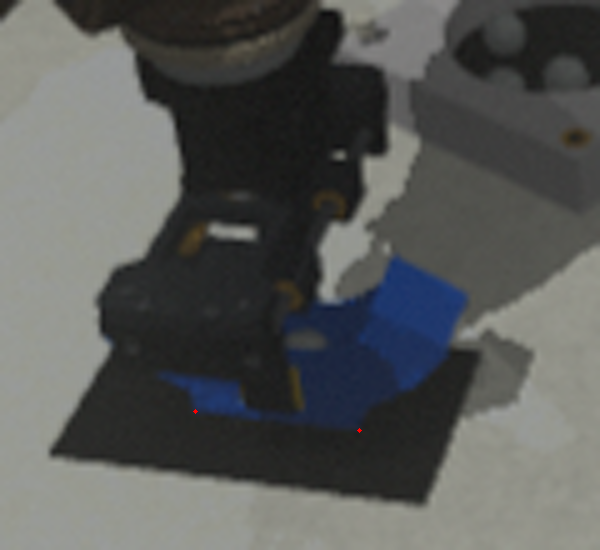

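Still hanging (−2.9 N), about 4 mm to go.

>>> {"fn": "drive_tool", "kwargs": {"increments": [[[0, 0, 0.05], [0, 0, 0]], [[0, 0, 0.05], [0, 0, 0]], [[0, 0, 0.03], [0, 0, 0]], [[0, 0, 0], [0, 0, 0]], [[0, 0, 0], [0, 0, 0]]]}}

```text
t: 29.52
eef_pos: [490.6, -145.6, 12.7]
tcp_rot: [3.141, 0.0, 0.352]
ft_force: [0.5, -0.1, -2.5]
opening: 0.382
```

>>> {"fn": "drive_tool", "kwargs": {"increments": [[[0, 0, 0], [0, 0, 0]], [[0, 0, 0], [0, 0, 0]]]}}

```text
t: 29.68
eef_pos: [490.6, -145.6, 12.7]
tcp_rot: [3.141, 0.0, 0.352]
ft_force: [-0.3, -0.1, -3.6]
opening: 0.38
```

>>> {"fn": "drive_tool", "kwargs": {"increments": [[[0, 0, 0.03], [0, 0, 0]], [[0, 0, 0], [0, 0, 0]], [[0, 0, 0], [0, 0, 0]]]}}

```text
t: 29.93
eef_pos: [490.6, -145.6, 12.7]
tcp_rot: [3.141, -0.0, 0.352]
ft_force: [-2.5, 0.0, 12.6]
opening: 0.382
```

>>> {"fn": "drive_tool", "kwargs": {"increments": [[[0, 0, 0.03], [0, 0, 0]], [[0, 0, 0], [0, 0, 0]], [[0, 0, 0], [0, 0, 0]]]}}

```text
t: 30.18
eef_pos: [490.6, -145.6, 12.6]
tcp_rot: [3.141, -0.001, 0.352]
ft_force: [-6.3, 1.1, 26.8]
opening: 0.383
```

In contact. Relieve the push, then open.

>>> {"fn": "drive_tool", "kwargs": {"increments": [[[0, 0, -0.04], [0, 0, 0]], [[0, 0, 0], [0, 0, 0]], [[0, 0, 0], [0, 0, 0]]]}}

```text
t: 30.43
eef_pos: [490.8, -145.7, 12.7]
tcp_rot: [3.141, -0.0, 0.352]
ft_force: [-2.0, 1.8, 9.9]
opening: 0.38
```

>>> {"fn": "drive_tool", "kwargs": {"increments": [[[0, 0, 0], [0, 0, 0]], [[0, 0, 0], [0, 0, 0]], [[0, 0, 0], [0, 0, 0]], [[0, 0, 0], [0, 0, 0]], [[0, 0, 0], [0, 0, 0]]], "jaw": 0.0}}

```text
t: 30.85
eef_pos: [490.6, -145.6, 12.0]
tcp_rot: [-3.142, 0.0, 0.352]
ft_force: [0.6, -1.6, -0.4]
opening: 0.503
```

>>> {"fn": "drive_tool", "kwargs": {"increments": [[[0, 0, 0], [0, 0, 0]], [[0, 0, 0], [0, 0, 0]], [[0, 0, 0], [0, 0, 0]], [[0, 0, 0], [0, 0, 0]], [[0, 0, 0], [0, 0, 0]]], "jaw": 0.8}}

```text
t: 31.27
eef_pos: [490.6, -145.6, 12.1]
tcp_rot: [3.142, 0.0, 0.352]
ft_force: [-0.8, 0.2, -0.3]
opening: 0.791
```

>>> {"fn": "drive_tool", "kwargs": {"increments": [[[0, 0, -0.1], [0, 0, 0]], [[0, 0, -0.3], [0, 0, 0]], [[0, 0, -0.6], [0, 0, 0]], [[0, 0, -0.8], [0, 0, 0]], [[0, 0, -0.8], [0, 0, 0]]]}}

```text
t: 31.68
eef_pos: [490.3, -145.5, 91.4]
tcp_rot: [-3.141, 0.001, 0.352]
ft_force: [-0.3, -0.1, 0.0]
opening: 0.897
```

>>> {"fn": "drive_tool", "kwargs": {"increments": [[[0, 0, -0.8], [0, 0, 0]], [[0, 0, -0.8], [0, 0, 0]], [[0, 0, -0.8], [0, 0, 0]], [[0, 0, -0.8], [0, 0, 0]], [[0, 0, -0.5], [0, 0, 0]]]}}

```text
t: 32.1
eef_pos: [490.8, -145.6, 204.3]
tcp_rot: [3.139, -0.002, 0.352]
ft_force: [0.7, -1.1, 0.2]
opening: 0.9
```

>>> {"fn": "drive_tool", "kwargs": {"increments": [[[-0.5, 0, 0], [0, 0, 0]], [[-0.8, 0, 0], [0, 0, 0]], [[-0.8, 0, 0], [0, 0, 0]], [[-0.5, 0, 0], [0, 0, 0]], [[0, 0, 0], [0, 0, 0]]]}}

```text
t: 32.52
eef_pos: [415.3, -172.7, 202.0]
tcp_rot: [3.141, 0.0, 0.351]
ft_force: [0.2, -0.6, -0.3]
opening: 0.898
```

```bash
python3 -c "
from h import *
q=env.read_camera('scene'); p=env.read_camera('top'); s=env.state(); print(s['t'],s['eef_pos'],s['ft_force'],s['opening'])
crop(q,(125,120,305,290),4,'pics/s23.png'); crop(p,(180,180,390,290),3,'pics/t23.png')
for c in(q,p):
  for t in('cup','cup_lip','pad'): print(t,[(round(d['score'],2),np.round(d['point'])) for d in env.tip_of(t,c)])"
```

```text
32.6167 [ 417.53095149 -172.69494133  201.93459659] [-0.03028674 -0.45374192  0.15799178] 0.9024201227127439
cup [(0.63, array([ 488., -149.,    8.]))]
cup_lip [(0.82, array([ 417., -169.,   48.]))]
pad [(0.73, array([ 483., -151.,    0.])), (0.73, array([378., 390.,  -2.]))]
cup [(0.6, array([ 492., -146.,   -0.]))]
cup_lip [(0.93, array([ 421., -172.,   53.])), (0.42, array([462., 145.,   2.]))]
pad [(0.75, array([ 485., -148.,    1.])), (0.63, array([379., 387.,   2.]))]
```

View pics/s23.png

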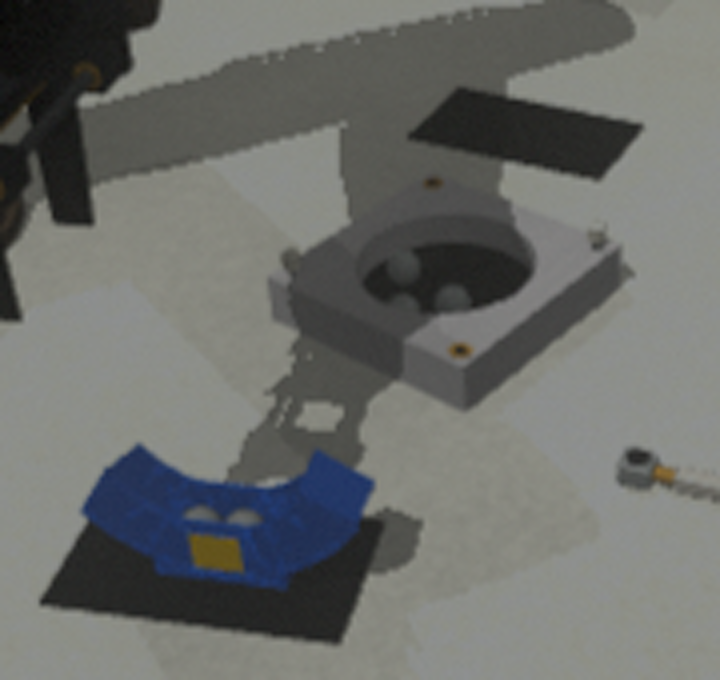

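View pics/t23.png

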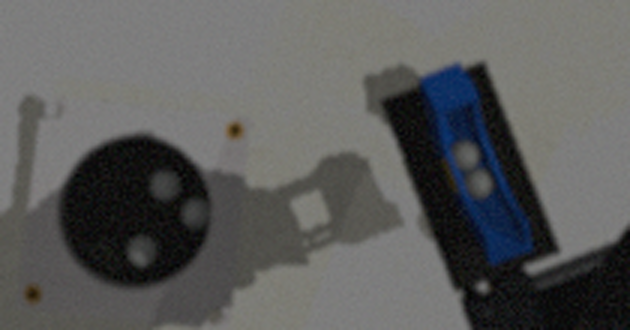

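The cup stands on the right pad with two balls at its bottom (scene crop 200,515 and 243,517). Three balls are in the recess. I'll let it settle for about a second and hand in.

>>> {"fn": "drive_tool", "kwargs": {"increments": [[[0, 0, 0], [0, 0, 0]], [[0, 0, 0], [0, 0, 0]], [[0, 0, 0], [0, 0, 0]], [[0, 0, 0], [0, 0, 0]], [[0, 0, 0], [0, 0, 0]]]}}

```text
t: 33.33
eef_pos: [417.4, -172.5, 201.1]
tcp_rot: [3.142, 0.0, 0.352]
ft_force: [0.2, 0.1, 0.1]
opening: 0.902
```

>>> {"fn": "drive_tool", "kwargs": {"increments": [[[0, 0, 0], [0, 0, 0]], [[0, 0, 0], [0, 0, 0]], [[0, 0, 0], [0, 0, 0]], [[0, 0, 0], [0, 0, 0]], [[0, 0, 0], [0, 0, 0]]]}}

```text
t: 33.75
eef_pos: [417.4, -172.5, 201.1]
tcp_rot: [3.141, 0.0, 0.352]
ft_force: [-0.1, -0.3, -0.3]
opening: 0.897
```

```bash
python3 -c "
from h import *
a=env.read_camera('scene')['pixels'].astype(int)
for i in range(4): q=env.read_camera('scene')
d=abs(q['pixels'].astype(int)-a).max(2); print('diff cup',d[220:270,140:225].mean(),d[220:270,140:225].max(),'dish',d[165:215,190:280].max(),'table',d[300:380,100:200].max())
print(env.job_done())"
```

```text
diff cup 1.7004705882352942 8 dish 7 table 4
the job is handed in; nothing more can be done
None
```

I gripped the cup at its yellow patches and tipped it in roughly 1° steps over the recess. Balls dropped at about 25°, 32° and 39°. I then levelled the cup, stood it back on the pad farthest to the robot's right, let go and withdrew. The job was handed in at about 34 s, and it reports no verdict.

- **Balls:** the last pictures show three in the recess and two in the cup, with none on the table.
- **Cup:** it stands upright on its pad, with its measured origin about 6 mm from the pad's centre. Pictures taken about 0.2 s apart showed no change around the cup or the recess beyond what looks like image noise. The gripper was about 200 mm up, with force readings near zero.
- **Bystanders:** I never went near the rod, the jar or the wrench, but did not measure their final positions.

Two checks were imperfect:
- **Force readings:** they scattered by about 0.5 to 1 N, too noisy to count balls singly, so I counted by eye in the pictures.
- **Set-down:** the push briefly reached 27 N, and I eased it to about 10 N before opening the gripper.

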